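Measure the egg with the locking length gauge

ROBOT

A 7-joint arm with a two-finger parallel gripper is mounted at the origin on a cart in front of the work surface, level with it; the furniture and walls round the work are solid. World frame = base frame: x ahead of the robot, y to its left, z up, the work surface at z = 0. Lengths are in mm, angles in rad, forces in N, time in s.
With the tool pointing down it reaches from about 400 to 875 mm from the base axis. Payload 4.4 kg.
Tool frame: the origin (TCP) lies at the very end of the fingers, on their centre line; the grasp point (between the pads) lies 19 mm behind it; y points along the fingers, x is the direction in which the jaws open and shut, and the axes are right-handed (so a half turn about y gives the same grasp; the last joint's range is limited). The gripper opens to 85 mm and grips with 20 to 120 N. Pads are 22 mm wide; open, the fingers measure 114 mm over their backs; the gripper's body (76 mm by 85 mm) begins 54 mm behind the grasp point. The pads swing forward as they close: fully open they stand 13 mm farther back than shut.
Start: joints at [-1.375, 0.628, 0.038, 1.517, -0.027, 0.996, -0.02], TCP at [168.208, 627.873, 231.313] pointing down, gripper open.
Joint ranges: [-3.06, 3.06], [-0.37, 2.12], [-1.25, 1.32], [0.18, 2.47], [-1.1, 4.24], [0.23, 1.98], [-2.94, 2.94]. Speed limits (rad/s): [2.57, 2.57, 3.14, 3.14, 3.14, 3.14, 3.14].

INTERFACE

Orientations are given as [roll, pitch, yaw] about the fixed x, y, z axes, in that order (R = Rz(yaw) Ry(pitch) Rx(roll)).
In Python, from cell import readout, eyes, finish_job gives the robot as it stands. The module is installed in compiled form; this text tells all that it offers.
- The arm moves only by the tool apply_moves, never from a script. Its argument "commands" is a list that holds one entry, the list of rows, each a list of 6 numbers: the shift along the tool's x, y, z in units of 0.04 m (1.0 is 0.04 m), then the turn, a rotation vector about the tool's x, y, z in units of 5 degrees (1.0 is 5 degrees). A call has 1 to 8 rows; each row shifts and turns the pose as measured when the row begins, along the tool's axes as they then stand; what a row does not reach is not made up. A row lasts 1/12 s, in which the tool goes at most 41.7 mm and 7.16 degrees, less where a joint would pass 70% of its speed; a pose out of reach is approached as far as the arm can. A call with a number of a shift or a turn outside -1 to 1 is refused whole. A call with a gripper value outside its range is refused whole. "claw" is the finger opening in mm, from 0 to 85.4, set as the call begins (left out, the last holds). The fingers move at their own pace and stop on an object; the grip force is fixed at half the most. Time passes only in rows, so rows that do not move let the fingers close. It gives the time, the measured TCP pose, the force and the opening at its end, in the units of the state.
- readout.read_state(): the state, without advancing time (a new reading comes with each control period).
- eyes.get_image(name): name is "scene" or "top"; returns a dict with "image" (420x560x3 uint8, red, green, blue), "mtx" (3x3 intrinsics, pixels), "k1" (the pictures are not rectified: a ray, as slopes to the right and down, at radius r is drawn at 1 + k1 r^2 times it, then the intrinsics apply), "rvec" (rotation vector, rad) and "tvec" (3), from world to camera coordinates, as OpenCV has them. Camera axes: x right, y down, z forward; pixel columns grow to the right and rows downward; lengths in mm; the calibration is good to about 2 mm. A picture is of the moment at which its call begins. There is no depth.
- finish_job(): hands the job in, once; it reports no verdict.
The state is a dict: "clock": time; "qpos": joint angles; "qd": joint speeds; "tau": joint torques, N m; "eef_pos": TCP position; "tool_rot": TCP orientation; "force": force on the tool from outside, world axes, zero at the start; "torque": the same for the moment, N m; "width": finger opening in mm.
Only numpy, scipy, OpenCV 4.12 (cv2) and the standard library are available. Lean on these libraries where they do the work, as an engineer would, in place of code of your own. Each camera call takes 0.05 s, during which the arm holds its last target. There are 200 camera calls.

TASK

Measure the egg that lies on the measuring rest. Pick the length gauge up by its grip block with its sliding jaw still locked, lay it fully down in the two saddles of the rest so that its jaws stand either side of the egg, and let go; then hold the release button on the sliding carriage in while you slide the carriage along the beam, gently, until the egg just touches both jaws, and let go so that it locks there. Do not press the release before the gauge lies in the saddles, do not lift or squeeze the egg hard, and leave the other things alone.

Things in the scene. Friction and masses are not known exactly. Their poses are not given: they have to be found in the camera images.
- gauge_grip (a point): Loose length gauge (0.38 kg) lying flat: aluminium beam, grey jaws, grey grip block on the beam. Point in the grip block, 36 mm above the gauge's underside. y: along the beam away from the fixed jaw; x: the side to which both jaws point. Block: 40 mm long in y, 22 wide, from 18 to 54 mm above the underside; grip it on its two end faces, so fingers close along y.
- fixed_jaw (a point): Middle of the inner face of the gauge's fixed jaw, 40 mm from gauge_grip towards -y, 49 mm towards +x, 12 mm above the underside. Both jaws are bars 24 mm high reaching from the beam to 85 mm in +x of gauge_grip. The beam is 219 mm long (y -54 to +165 mm of gauge_grip), 24 wide (x -13 to +11), 18 high.
- carriage_tower (a point): Point in the tower on the sliding carriage, 50 mm above the gauge's underside; gauge's axes. Tower: 32 mm long in y, from 25 to 68 mm above the underside. The release, a dark ribbed pad 24 long and 28 high (36 to 64 mm up), is on its -x face; the +x face is plain. Each is 17.5 mm from this point: 35 mm across, 30 when pressed. Squeezing the two together, along x, frees the carriage.
- slide_jaw (a point): Middle of the inner face of the sliding jaw, which is part of the carriage, 29 mm from carriage_tower towards -y; same height and x as fixed_jaw.
- carriage (a joint): Travel of the carriage towards the fixed jaw (-y of the gauge), m: 0 to 0.06; the gap between the jaw faces is 0.125 minus this. A brake holds it (20 N or more) while the release is out; with the release in it slides with about 1 N. It locks wherever it is when the release comes out.
- release (a joint): Travel of the release, m: 0 out (locked), 0.005 fully in, along +x of the gauge; its spring needs 10 N to start and 13 N fully in, and pushes it out when let go. The carriage is free when it is in by 1 mm; hold it in by more than 3 mm.
- rest_seat (a point): Where gauge_grip comes to lie on the fixed measuring rest, with the same axes, when the gauge is down in its saddles: 62 mm above the table. The rest is a grey plate 154 x 252 x 8 mm with two white U-shaped saddles and two end stops. Saddle floor 26 mm above the table, walls 7 mm higher, then flared lips to 16 mm. Play of the beam: 2.5 mm to each side, 3 mm at each end.
- egg_center (a point): Centre of the loose pale egg, 76 mm long, 52 thick, 0.11 kg, lying with its long axis along y of the rest on two dark rubber rails; 38 mm above the table (mid-height of the jaws of the seated gauge) and 61 mm to the +x side of rest_seat. Pushed by a jaw it slides along the rails.
- pane_top (a point): Middle of the top edge of the clear upright pane of the open brooder door at the right, fixed, 536 mm long, from (0.16, -0.15) to (0.59, -0.47) in plan and 455 mm high: it stands between the arm's start and the work, so lift the gripper well over it before swinging left.
- tape_roll: Bystander: the nearer roll of masking tape, lying flat, 103 mm across, 25 high; origin under its centre.
- nail_brush: Bystander: purple nail brush, 30 x 86 x 55 mm; origin under its centre.
- food_cup: Bystander: small clear cup of yellow mash, 42 mm across, 38 high; origin under its centre.
There are look-alikes about, which are no part of the job. What is shaped like the part that bears egg_center but purple is not meant.

How it is judged (in metres and radians):
On the way, in this order (a step that is already met when the one before it is completed fails the run):
1. the gauge lies down in the saddles with its jaws either side of the egg, still open, and has been let go (horizontal distance between gauge_grip and rest_seat below 0.006 m and z of gauge_grip in the frame of rest_seat between -0.003 and 0.003 m and angle between the y axis of gauge_grip and the y axis of rest_seat, either way round below 0.06 rad and angle between gauge_grip's own z axis and vertical below 0.05 rad and z of egg_center in the frame of rest_seat between -0.03 and -0.018 m and x of egg_center in the frame of rest_seat between 0.053 and 0.069 m and contact force between the fingers and gauge below 0.2 N and value of joint carriage below 0.03 m), for 0.2 s.
2. the jaw has been slid to the egg with the release held in (value of joint release above 0.003 m and value of joint carriage above 0.046 m and horizontal distance between gauge_grip and rest_seat below 0.006 m and z of gauge_grip in the frame of rest_seat between -0.003 and 0.003 m and angle between the y axis of gauge_grip and the y axis of rest_seat, either way round below 0.06 rad and angle between gauge_grip's own z axis and vertical below 0.05 rad), for 0.1 s.
At the end, for the whole second after the job is handed in: The gauge lies in the saddles (6 mm in plan, 3 mm in height, level, parallel), the egg on its rails in line between the jaws, closed on it to within 3 mm in all (carriage 0.046 to 0.0515), release out, all let go and at rest (horizontal distance between gauge_grip and rest_seat below 0.006 m and z of gauge_grip in the frame of rest_seat between -0.003 and 0.003 m and angle between the y axis of gauge_grip and the y axis of rest_seat, either way round below 0.06 rad and angle between gauge_grip's own z axis and vertical below 0.05 rad and z of egg_center in the frame of rest_seat between -0.03 and -0.018 m and x of egg_center in the frame of rest_seat between 0.053 and 0.069 m and value of joint carriage between 0.046 and 0.0515 m and value of joint release below 0.001 m and contact force between the fingers and gauge below 0.2 N and angle between the y axis of egg_center and the y axis of rest_seat, either way round below 0.2 rad and y of egg_center in the frame of gauge_grip between -0.006 and 0.004 m and linear speed of each of egg, gauge below 0.01 m/s); the robot touches nothing.
It fails at once if the release is pressed while the gauge is not lying in the saddles (value of joint release above 0.0025 m and not (horizontal distance between gauge_grip and rest_seat below 0.008 m and z of gauge_grip in the frame of rest_seat below 0.005 m)).
It fails at once if the egg is squeezed or struck with more than 25 N (contact force between any of gauge, the arm, the fingers and egg above 25 N).
It fails at once if the egg is lifted or comes off its rails (horizontal distance between egg_center and rest_seat above 0.09 m or z of egg_center in the frame of rest_seat above -0.012 m).
It fails at once if a bystander is moved more than 20 mm (distance of any of tape_roll, nail_brush, food_cup from where it was at the start of the episode above 0.02 m).
It also fails if it takes over 53 s, if anything falls off the work surface, if the arm or the gripper's body presses on something with over 40 N, if the wrist force passes 120 N, or if a joint passes its speed limit or range.

## Working session

There is one attempt and no reset: what is moved stays moved. The work goes in short steps, Python scripts to look and compute and a tool call to move; the robot and the scene stay as the last step left them, time stands still between calls to the robot, and variables do not carry over. Pictures are saved under pics/ and viewed, about 8 in all and at most 12, crops included, and the job is handed in when it is done.

Besides the shell and the picture viewer there is one more tool, called after "Emit:" as a command line: name --argument value ..., lists and objects as JSON in quotes. apply_moves: Moves the arm, as the interface text tells. Shifts and turns lie within -1 to 1; 1 stands for 0.04 m of shift or 5 degrees of turn. Its arguments: {"type":"object","properties":{"commands":{"type":"array"},"claw":{"type":"number"}},"required":["commands"]}

```bash
mkdir -p pics; cat > h.py <<'E'
import numpy as np, cv2
from scipy.spatial.transform import Rotation as R
from cell import readout, eyes, finish_job
def grab(n,save=None):
    d=eyes.get_image(n)
    d={k:(v if k in('image','k1') else np.array(v,float)) for k,v in d.items()}
    if save: cv2.imwrite('pics/'+save,d['image'][:,:,::-1])
    np.save('last_'+n+'.npy',d,allow_pickle=True)
    return d
def load(n): return np.load('last_'+n+'.npy',allow_pickle=True).item()
def dist(d): return np.array([float(d['k1']),0,0,0])
def ray(d,px):
    u=cv2.undistortPoints(np.array(px,float).reshape(-1,1,2),d['mtx'],dist(d)).reshape(-1,2)
    M=R.from_rotvec(d['rvec'].ravel()).as_matrix()
    return -M.T@d['tvec'].ravel(), np.c_[u,np.ones(len(u))]@M
def onplane(d,px,z):
    c,v=ray(d,px); return c+v*((z-c[2])/v[:,2])[:,None]
def proj(d,P):
    return cv2.projectPoints(np.array(P,float).reshape(-1,1,3),d['rvec'].reshape(3,1),d['tvec'].reshape(3,1),d['mtx'],dist(d))[0].reshape(-1,2)
def tri(d1,p1,d2,p2):
    c1,v1=ray(d1,p1);c2,v2=ray(d2,p2);v1=v1[0]/np.linalg.norm(v1[0]);v2=v2[0]/np.linalg.norm(v2[0])
    A=np.c_[v1,-v2];s=np.linalg.lstsq(A,c2-c1,rcond=None)[0]
    a=c1+s[0]*v1;b=c2+s[1]*v2
    return (a+b)/2,np.linalg.norm(a-b)
E
python3 - <<'E'
from h import *
for n in('scene','top'):
    d=grab(n,n+'0.png'); c,_=ray(d,[[280,210]]); print(n,c,d['k1'],d['mtx'][0,0])
print(readout.read_state())
E
```

```text
scene [ 248.13689655  530.99898966 1437.35817525] -0.12119548120230517 494.91955498188827
top [   7.65531488  -92.5649659  1570.12400618] -0.08575025162199189 535.8922187846731
{'clock': 0.1, 'qpos': array([-1.37479616,  0.62922396,  0.0384353 ,  1.51824803, -0.02701708,
        0.99628195, -0.0199934 ]), 'qd': array([ 0.00041025, -0.00160081,  0.00028136, -0.00165205,  0.00088019,
       -0.00087115, -0.00022021]), 'tau': array([ 3.00106207e-03, -5.64546919e+01,  1.23067986e+00, -1.93976676e+01,
        1.13658450e-02,  5.39212066e-03,  3.33032153e-05]), 'eef_pos': array([168.05252837, 627.34086472, 230.50647686]), 'tool_rot': array([-1.57079071,  0.00164403,  1.30900158]), 'force': array([ 0.16957886, -0.49096295, -0.00259802]), 'torque': array([ 0.03180937, -0.08290177, -0.0396068 ]), 'width': 85.2241076644306}
```

View pics/scene0.png

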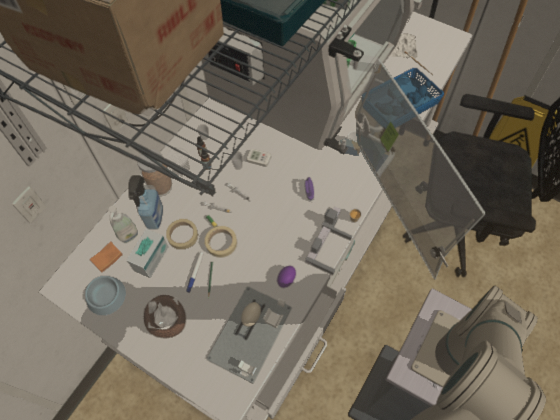

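View pics/top0.png

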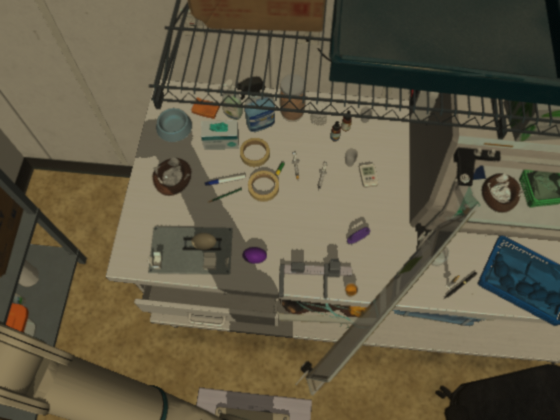

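```bash
python3 - <<'E'
from h import *
for n in('scene','top'):
    d=load(n)
    print(n,proj(d,[[168,627,230],[168,-627,230],[0,0,0],[160,-150,0],[590,-470,0],[160,-150,455],[590,-470,455],[500,0,0],[500,300,0]]).round())
    M=R.from_rotvec(d['rvec'].ravel()).as_matrix();print(M.round(2))
d=load('scene')['image'];t=load('top')['image']
cv2.imwrite('pics/c1.png',np.vstack([cv2.resize(d[170:390,190:400],None,fx=2.8,fy=2.8,interpolation=cv2.INTER_CUBIC)[:600,:]])[:,:,::-1])
cv2.imwrite('pics/c2.png',cv2.resize(t[140:310,130:390],None,fx=3,fy=3,interpolation=cv2.INTER_CUBIC)[:,:,::-1])
E
```

```text
scene [[297. 538.]
 [501. 135.]
 [455. 354.]
 [427. 286.]
 [352. 155.]
 [475. 216.]
 [369.  60.]
 [307. 273.]
 [255. 355.]]
[[-0.85 -0.52 -0.01]
 [-0.45  0.75 -0.49]
 [ 0.27 -0.41 -0.87]]
top [[  6. 346.]
 [510. 401.]
 [248. 450.]
 [309. 395.]
 [423. 261.]
 [319. 374.]
 [469. 197.]
 [269. 275.]
 [172. 265.]]
[[ 0.1  -0.99 -0.  ]
 [-0.9  -0.09 -0.43]
 [ 0.42  0.05 -0.9 ]]
```

View pics/c1.png

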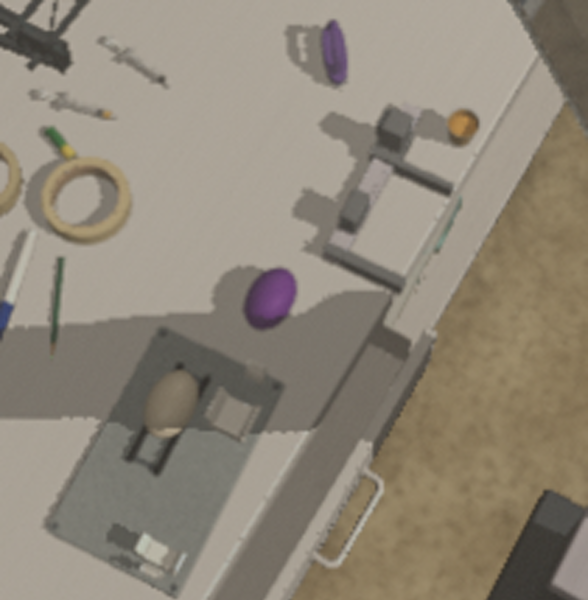

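View pics/c2.png

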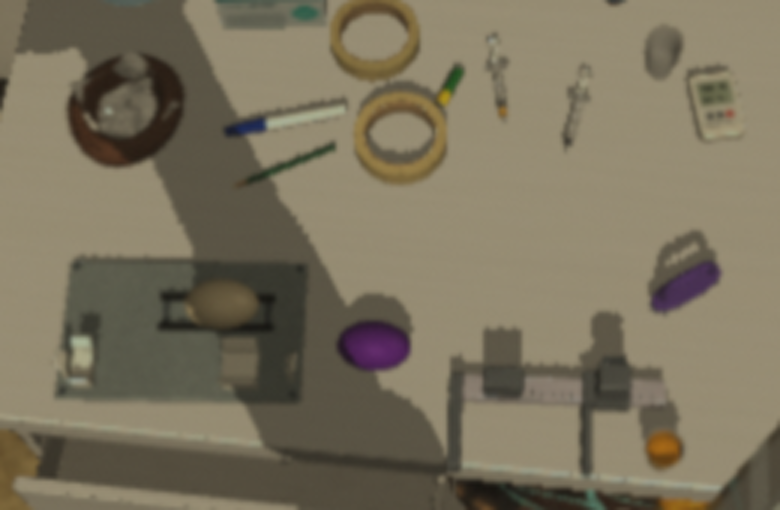

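The start is really at the left, at (168, 628), which agrees with both images, so there is no pane to cross on the way.

- **Gauge:** the beam with two dark blocks, at top image (318–350, 265), jaws pointing at the robot. The fixed jaw is on the left.
- **Rest:** the grey plate at top image (190, 250), with the tan egg at (205, 241).
- **Look-alike:** the purple egg at (255, 255) is not meant.

Next come enlarged crops for measuring.

```bash
cat >> h.py <<'E'
def crop(im,x0,y0,w,h,s):
    c=cv2.resize(im[y0:y0+h,x0:x0+w],None,fx=s,fy=s,interpolation=cv2.INTER_CUBIC)[:,:,::-1].astype(float)
    c=np.clip((c-20)*1.4,0,255).astype(np.uint8).copy()
    for i in range(0,w,10): cv2.line(c,(i*s,0),(i*s,4),(0,0,255),1);cv2.putText(c,str(x0+i),(i*s+1,12),0,.33,(0,0,255),1)
    for i in range(0,h,10): cv2.line(c,(0,i*s),(4,i*s),(0,0,255),1);cv2.putText(c,str(y0+i),(5,i*s+4),0,.33,(0,0,255),1)
    return c
E
python3 - <<'E'
from h import *
t=load('top')['image'];d=load('scene')['image']
cv2.imwrite('pics/g1.png',np.hstack([crop(t,277,248,80,56,5)[:, :],crop(d,302,202,60,56,5),]))
cv2.imwrite('pics/r1.png',np.hstack([crop(t,143,220,95,60,4),crop(d,204,284,95,104,4)[:240*2][:416]] ) if 0 else np.vstack([crop(t,143,220,95,60,5),]) )
cv2.imwrite('pics/r2.png',crop(d,202,282,92,104,5))
a=crop(t,143,222,95,58,4); b=crop(d,202,282,92,104,4)
a=cv2.copyMakeBorder(a,0,b.shape[0]-a.shape[0],0,0,cv2.BORDER_CONSTANT)
cv2.imwrite('pics/r1.png',np.hstack([a,b]))
E
```

```text
(no output)
```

View pics/g1.png

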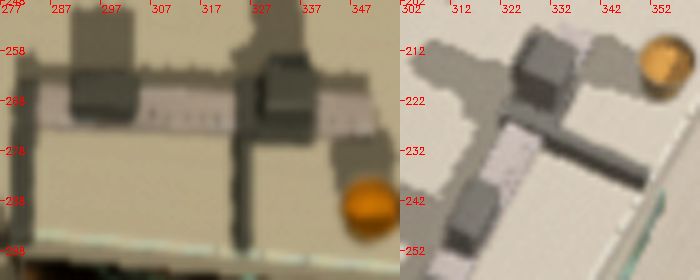

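View pics/r1.png

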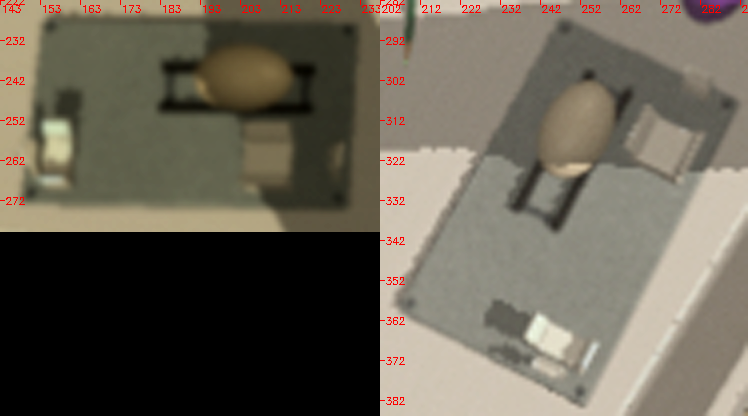

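```bash
python3 - <<'E'
from h import *
T=load('top');S=load('scene')
def g(X,Y): return (277+X/5,248+Y/5)
def s(X,Y): return (302+(X-400)/5,202+Y/5)
def pr(n,d,p,z): print(n,onplane(d,[p],z)[0].round(1))
pr('T block back top z54',T,g(104,72),54)
pr('T block front bot z18',T,g(104,122),18)
pr('T block L top',T,g(70,88),54);pr('T block R top',T,g(135,88),54)
pr('T fixjaw inner top',T,g(36,190),24);pr('T slide inner top',T,g(235,190),24)
pr('T beam end R',T,g(375,130),18);pr('T beam front edge @60',T,g(55,127),18);pr('T beam front @345',T,g(345,136),18)
pr('T tower top back',T,g(290,57),68)
pr('S block top ctr',S,s(478,195),54); pr('S tower top ctr',S,s(552,55),68)
pr('S slidejaw tip topright',S,s(648,177),24); pr('S slidejaw inner near beam',S,s(545,140),24)
def rt(X,Y): return (143+X/4,222+Y/4)
def rs(X,Y): return (202+(X-380)/4,282+Y/4)
print('rest corners T');print(onplane(T,[rt(38,18),rt(357,18),rt(347,208),rt(25,204)],8).round(1))
print('S');print(onplane(S,[rs(563,17),rs(738,100),rs(586,408),rs(395,302)],8).round(1))
print('bolts T');print(onplane(T,[rt(50,27),rt(348,30),rt(338,197),rt(31,189)],9).round(1))
print('bolts S');print(onplane(S,[rs(565,28),rs(727,103),rs(580,393),rs(407,302)],9).round(1))
pr('egg T',T,rt(245,77),38);pr('egg S',S,rs(577,128),38)
E
```

```text
T block back top z54 [529.7 -84.7  54. ]
T block front bot z18 [510.4 -87.4  18. ]
T block L top [517.7 -65.6  54. ]
T block R top [ 521.6 -104.    54. ]
T fixjaw inner top [462.1 -51.   24. ]
T slide inner top [ 474.1 -169.    24. ]
T beam end R [ 521.8 -250.9   18. ]
T beam front edge @60 [504.2 -58.3  18. ]
T beam front @345 [ 516.2 -233.    18. ]
T tower top back [ 545.3 -193.5   68. ]
S block top ctr [516.6 -87.3  54. ]
S tower top ctr [ 522.2 -190.7   68. ]
S slidejaw tip topright [ 436.  -167.6   24. ]
S slidejaw inner near beam [ 504.9 -156.9   24. ]
rest corners T
[[617.  385.    8. ]
 [643.2 132.3   8. ]
 [487.3 117.9   8. ]
 [464.3 363.8   8. ]]
S
[[632.3 136.6   8. ]
 [483.9 123.6   8. ]
 [458.2 372.8   8. ]
 [615.8 382.6   8. ]]
bolts T
[[610.  373.5   9. ]
 [632.  137.8   9. ]
 [494.9 125.9   9. ]
 [476.3 361.4   9. ]]
bolts S
[[625.8 143.6   9. ]
 [489.5 130.2   9. ]
 [467.3 366.4   9. ]
 [608.1 378.1   9. ]]
egg T [573.6 206.7  38. ]
egg S [568.2 211.6  38. ]
```

The 6 pictures viewed so far give these estimates:

| Item | Position (mm) | Note |
|---|---|---|
| Grip block | about (518, −86.5) | beam y axis at yaw about −86.2° |
| Rest | – | yaw about 4.9° |
| Seat | about (510, 204) | along-beam value to be refined |

Now the swing over.

Emit:
apply_moves --commands '[[[-0.03,-0.2,-0.98,0,0.7,0],[-0.03,-0.2,-0.98,0,0.7,0],[-0.03,0,-0.98,0,0.7,0],[-0.03,0,-0.98,0,0.7,0],[-0.03,0,-0.98,0,0.7,0],[-0.03,0,-0.98,0,0.7,0],[-0.03,0,-0.98,0,0.7,0],[-0.03,0,-0.98,0,0.7,0]]]' --claw 62

```text
clock: 0.77
eef_pos: [435.0, 479.6, 240.0]
tool_rot: [-1.563, 0.01, 0.824]
force: [0.1, 0.1, -0.7]
width: 61.9
```

Emit:
apply_moves --commands '[[[-0.03,0,-0.98,0,0.7,0],[-0.03,0,-0.98,0,0.7,0],[-0.03,0,-0.98,0,0.7,0],[-0.03,0,-0.98,0,0.7,0],[-0.03,0,-0.98,0,0.7,0],[-0.03,0,-0.98,0,0.7,0],[-0.03,0,-0.98,0,0.7,0],[-0.03,0,-0.98,0,0.7,0]]]'

```text
clock: 1.43
eef_pos: [610.6, 205.7, 234.0]
tool_rot: [-1.57, 0.016, 0.312]
force: [0.9, 0.6, -0.9]
width: 62.3
```

```bash
cat >> h.py <<'E'
def plan(x,y,z,yaw,n):
    s=readout.read_state(); p0=np.array(s['eef_pos']); R0=R.from_euler('xyz',s['tool_rot'])
    R1=R.from_euler('xyz',[-np.pi/2,0,np.radians(yaw)]); rv=(R0.inv()*R1).as_rotvec(); dp=(np.array([x,y,z])-p0)/n
    for i in range(n):
        Ri=R0*R.from_rotvec(rv*i/n)
        print((np.r_[Ri.inv().apply(dp)/40,np.degrees(rv)/n/5]).round(3).tolist())
E
python3 -c "
from h import *
plan(518,-86.5,180,-86.2,22)"
```

```text
[-0.201, 0.064, -0.284, 0.007, 0.946, -0.006]
[-0.177, 0.064, -0.299, 0.007, 0.946, -0.006]
[-0.152, 0.064, -0.313, 0.007, 0.946, -0.006]
[-0.125, 0.063, -0.325, 0.007, 0.946, -0.006]
[-0.098, 0.063, -0.334, 0.007, 0.946, -0.006]
[-0.07, 0.063, -0.341, 0.007, 0.946, -0.006]
[-0.042, 0.063, -0.346, 0.007, 0.946, -0.006]
[-0.013, 0.062, -0.348, 0.007, 0.946, -0.006]
[0.015, 0.062, -0.348, 0.007, 0.946, -0.006]
[0.044, 0.062, -0.345, 0.007, 0.946, -0.006]
[0.072, 0.062, -0.341, 0.007, 0.946, -0.006]
[0.1, 0.062, -0.334, 0.007, 0.946, -0.006]
[0.127, 0.061, -0.324, 0.007, 0.946, -0.006]
[0.153, 0.061, -0.313, 0.007, 0.946, -0.006]
[0.179, 0.061, -0.299, 0.007, 0.946, -0.006]
[0.203, 0.061, -0.283, 0.007, 0.946, -0.006]
[0.225, 0.061, -0.266, 0.007, 0.946, -0.006]
[0.246, 0.061, -0.246, 0.007, 0.946, -0.006]
[0.266, 0.061, -0.225, 0.007, 0.946, -0.006]
[0.283, 0.061, -0.203, 0.007, 0.946, -0.006]
[0.299, 0.061, -0.179, 0.007, 0.946, -0.006]
[0.313, 0.061, -0.153, 0.007, 0.946, -0.006]
```

Emit:
apply_moves --commands '[[[-0.2,0.06,-0.28,0,0.95,0],[-0.18,0.06,-0.3,0,0.95,0],[-0.15,0.06,-0.31,0,0.95,0],[-0.13,0.06,-0.33,0,0.95,0],[-0.1,0.06,-0.33,0,0.95,0],[-0.07,0.06,-0.34,0,0.95,0],[-0.04,0.06,-0.35,0,0.95,0],[-0.01,0.06,-0.35,0,0.95,0]]]'

```text
clock: 2.1
eef_pos: [575.6, 80.8, 212.9]
tool_rot: [-1.588, 0.011, -0.402]
force: [-0.2, 0.9, 0.4]
width: 61.9
```

Emit:
apply_moves --commands '[[[0.02,0.06,-0.35,0,0.95,0],[0.04,0.06,-0.35,0,0.95,0],[0.07,0.06,-0.34,0,0.95,0],[0.1,0.06,-0.33,0,0.95,0],[0.13,0.06,-0.32,0,0.95,0],[0.15,0.06,-0.31,0,0.95,0],[0.18,0.06,-0.3,0,0.95,0],[0.2,0.06,-0.28,0,0.95,0]]]'

```text
clock: 2.77
eef_pos: [529.8, -27.0, 192.3]
tool_rot: [-1.596, -0.0, -1.099]
force: [0.1, -0.0, -0.1]
width: 61.6
```

Emit:
apply_moves --commands '[[[0.23,0.06,-0.27,0,0.95,0],[0.25,0.06,-0.25,0,0.95,0],[0.27,0.06,-0.23,0,0.95,0],[0.28,0.06,-0.2,0,0.95,0],[0.3,0.06,-0.18,0,0.95,0],[0.31,0.06,-0.15,0,0.95,0],[0,0,0,0,0,0],[0,0,0,0,0,0]]]'

```text
clock: 3.43
eef_pos: [491.2, -109.0, 176.8]
tool_rot: [-1.599, -0.014, -1.625]
force: [-0.3, 0.5, -0.0]
width: 61.8
```

```bash
python3 -c "
from h import *
T=grab('top','t1.png');S=grab('scene','s1.png')
s=readout.read_state();print(s['eef_pos'],np.degrees(s['tool_rot']),s['qpos'].round(2))
p=proj(T,s['eef_pos'])[0].astype(int);q=proj(S,s['eef_pos'])[0].astype(int);print(p,q)
a=crop(T['image'],p[0]-40,p[1]-30,80,70,5);b=crop(S['image'],q[0]-40,q[1]-35,80,70,5)
o=cv2.hconcat([a,b]);cv2.imwrite('pics/c3.png',o)
plan(518,-86.5,90,-86.2,4)"
```

```text
[ 491.49265764 -108.60970881  176.92914981] [-91.58685229  -0.78072084 -93.05841068] [-0.37  0.64  0.81  1.97 -0.61  0.82 -0.84]
[306 261] [330 220]
[-0.154, 0.537, 0.173, 0.082, -0.343, 0.034]
[-0.147, 0.538, 0.174, 0.082, -0.343, 0.034]
[-0.141, 0.54, 0.174, 0.082, -0.343, 0.034]
[-0.134, 0.542, 0.174, 0.082, -0.343, 0.034]
```

View pics/c3.png

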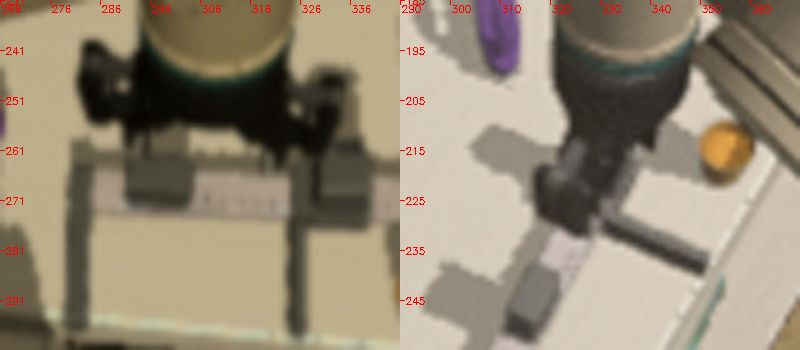

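Emit:
apply_moves --commands '[[[-0.18,0.4,0.2,0.08,-0.4,0.04],[-0.17,0.5,0.18,0.08,-0.4,0.04],[-0.16,0.5,0.18,0.08,-0.35,0.04],[-0.14,0.5,0.17,0.08,-0.35,0.04],[0,0,0,0,0,0],[0,0,0,0,0,0]]]'

```text
clock: 4.03
eef_pos: [525.3, -75.7, 99.0]
tool_rot: [-1.564, 0.006, -1.47]
force: [-0.1, -0.9, 1.0]
width: 62.1
```

```bash
python3 -c "
from h import *
T=grab('top','t2.png');S=grab('scene','s2.png')
s=readout.read_state();print(s['eef_pos'],np.degrees(s['tool_rot']),s['qpos'].round(2))
p=proj(T,s['eef_pos'])[0];q=proj(S,s['eef_pos'])[0];print(p,q);p=p.astype(int);q=q.astype(int)
a=crop(T['image'],p[0]-40,p[1]-35,80,70,5);b=crop(S['image'],q[0]-40,q[1]-35,80,70,5)
o=cv2.hconcat([a,b]);cv2.imwrite('pics/c4.png',o)
plan(518,-86.5,60,-86.2,3)"
```

```text
[525.3144858  -76.09509008  99.64499209] [-89.55422186   0.3410269  -84.2908181 ] [-0.3   0.74  0.63  1.98 -0.73  0.65 -0.66]
[295.09759142 258.40690383] [314.02751327 235.91213737]
[0.082, 0.329, -0.072, -0.029, 0.127, -0.023]
[0.082, 0.33, -0.07, -0.029, 0.127, -0.023]
[0.082, 0.33, -0.068, -0.029, 0.127, -0.023]
```

View pics/c4.png

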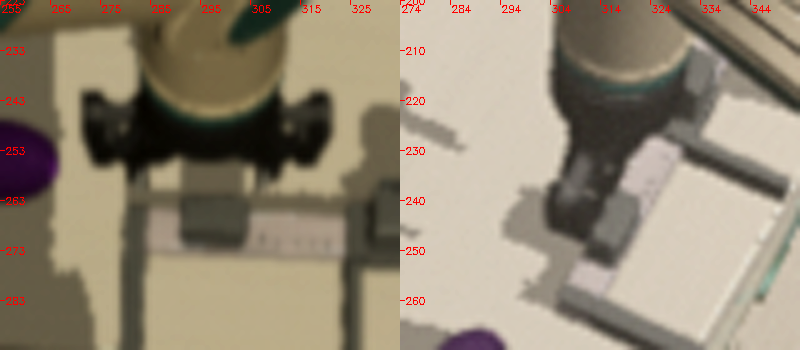

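The fingertips straddle the block in the top view: tips at x 282 and 308, block at 291–304, and the TCP projection agrees with both views. I'll align and descend.

Emit:
apply_moves --commands '[[[0.14,0.3,-0.1,-0.03,0.2,-0.03],[0.12,0.3,-0.1,-0.03,0.15,-0.03],[0,0,0,0,0,0],[0,0,0,0,0,0]]]'

```text
clock: 4.47
eef_pos: [519.6, -89.7, 77.4]
tool_rot: [-1.563, -0.003, -1.506]
force: [0.4, 1.4, -0.2]
width: 61.9
```

```bash
python3 -c "
from h import *
s=readout.read_state();print(s['eef_pos'],np.degrees(s['tool_rot']),s['force'])
plan(518,-86.5,24,-86.2,4)"
```

```text
[519.58304804 -89.69384111  77.41325118] [-89.55588227  -0.14594941 -86.2909031 ] [ 0.4027314   1.37401965 -0.2304784 ]
[-0.021, 0.334, -0.011, -0.022, -0.005, 0.007]
[-0.021, 0.334, -0.011, -0.022, -0.005, 0.007]
[-0.021, 0.334, -0.01, -0.022, -0.005, 0.007]
[-0.021, 0.334, -0.009, -0.022, -0.005, 0.007]
```

Emit:
apply_moves --commands '[[[-0.04,0.33,-0.02,-0.03,0,0],[-0.03,0.33,-0.02,-0.02,0,0],[-0.02,0.33,0,-0.02,0,0],[0,0.25,0,0,0,0],[0,0.08,0,0,0,0],[0,0,0,0,0,0]]]'

```text
clock: 4.97
eef_pos: [520.6, -88.7, 26.3]
tool_rot: [-1.562, -0.005, -1.509]
force: [0.1, 0.2, 0.2]
width: 62.1
```

```bash
python3 -c "
from h import *
s=readout.read_state();print(s['eef_pos'],np.degrees(s['tool_rot']),s['force'])
plan(518,-86.5,24,-86.2,2)"
```

```text
[520.61919229 -88.73374129  26.30821065] [-89.52030245  -0.3073793  -86.45597682] [0.1310229  0.18824426 0.15728106]
[-0.03, 0.028, -0.031, -0.048, -0.025, 0.031]
[-0.03, 0.029, -0.031, -0.048, -0.025, 0.031]
```

Emit:
apply_moves --commands '[[[-0.05,0.05,-0.06,-0.1,-0.05,0.06],[-0.03,0.05,-0.04,0,0,0],[0,0,0,0,0,0]]]'

```text
clock: 5.22
eef_pos: [516.9, -86.1, 23.3]
tool_rot: [-1.57, -0.0, -1.504]
force: [0.1, -0.1, -0.3]
width: 61.7
```

Emit:
apply_moves --commands '[[[0,0,0,0,0,0],[0,0,0,0,0,0],[0,0,0,0,0,0],[0,0,0,0,0,0],[0,0,0,0,0,0],[0,0,0,0,0,0]]]' --claw 25

```text
clock: 5.72
eef_pos: [517.1, -85.6, 24.1]
tool_rot: [-1.569, 0.0, -1.504]
force: [0.4, -0.4, -0.7]
width: 39.7
```

```bash
python3 -c "
from h import *
s=readout.read_state();print(s['eef_pos'],np.degrees(s['tool_rot']),s['force'],s['width'],s['qpos'].round(2))
"
```

```text
[517.08558321 -85.57423655  24.14144601] [-8.99132629e+01  5.52046018e-03 -8.61561977e+01] [ 0.3592805  -0.37949567 -0.65090762] 39.65336888427308 [-0.2   0.85  0.49  2.02 -0.87  0.49 -0.56]
```

Emit:
apply_moves --commands '[[[0,-0.3,0,0,0,0],[0,-0.7,0,0,0,0],[0,-0.7,0,0,0,0],[0,-0.7,0,0,0,0],[0,-0.7,0,0,0,0],[0,-0.6,0,0,0,0],[0,0,0,0,0,0]]]'

```text
clock: 6.3
eef_pos: [512.6, -84.2, 174.2]
tool_rot: [-1.582, 0.005, -1.506]
force: [1.1, -0.1, -3.3]
width: 39.3
```

```bash
python3 -c "
from h import *
s=readout.read_state();print(s['eef_pos'],np.degrees(s['tool_rot']),s['force'],s['width'],s['qpos'].round(2))
R0=R.from_euler('xyz',s['tool_rot']);p0=s['eef_pos'];N=38
yaw0=np.degrees(s['tool_rot'][2])
for i in range(N):
    a=yaw0+(94.9-yaw0)*i/N; Ri=R.from_euler('xyz',[-np.pi/2,0,np.radians(a)])
    print(i,(Ri.inv().apply((np.array([510,204,170])-p0)/N)/40).round(2), end=' ')
"
```

```text
[512.5991953  -84.16488645 174.1732738 ] [-90.65793684   0.2622551  -86.27122131] [ 1.05073991 -0.13405584 -3.34245537] 39.28824825525191 [-0.38  0.65  0.77  1.94 -0.61  0.81 -0.77]
0 [-0.19  0.    0.01] 1 [-0.19  0.    0.03] 2 [-0.18  0.    0.04] 3 [-0.18  0.    0.06] 4 [-0.18  0.    0.07] 5 [-0.17  0.    0.09] 6 [-0.16  0.    0.1 ] 7 [-0.15  0.    0.11] 8 [-0.14  0.    0.13] 9 [-0.13  0.    0.14] 10 [-0.12  0.    0.15] 11 [-0.11  0.    0.16] 12 [-0.09  0.    0.16] 13 [-0.08  0.    0.17] 14 [-0.06  0.    0.18] 15 [-0.05  0.    0.18] 16 [-0.03  0.    0.19] 17 [-0.02  0.    0.19] 18 [-0.    0.    0.19] 19 [0.01 0.   0.19] 20 [0.03 0.   0.19] 21 [0.04 0.   0.18] 22 [0.06 0.   0.18] 23 [0.07 0.   0.17] 24 [0.09 0.   0.17] 25 [0.1  0.   0.16] 26 [0.11 0.   0.15] 27 [0.13 0.   0.14] 28 [0.14 0.   0.13] 29 [0.15 0.   0.12] 30 [0.16 0.   0.11] 31 [0.17 0.   0.09] 32 [0.17 0.   0.08] 33 [0.18 0.   0.06] 34 [0.18 0.   0.05] 35 [0.19 0.   0.03] 36 [0.19 0.   0.02] 37 [0.19 0.   0.  ]
```

Emit:
apply_moves --commands '[[[-0.19,0,0.02,0,-0.5,0],[-0.19,0,0.03,0,-0.9,0],[-0.18,0,0.04,0,-0.95,0],[-0.18,0,0.06,0,-0.95,0],[-0.18,0,0.07,0,-0.95,0],[-0.17,0,0.09,0,-0.95,0],[-0.16,0,0.1,0,-0.95,0],[-0.15,0,0.11,0,-0.95,0]]]'

```text
clock: 6.97
eef_pos: [506.1, -14.7, 164.7]
tool_rot: [-1.587, 0.026, -0.843]
force: [-0.1, -0.4, -3.8]
width: 39.2
```

Emit:
apply_moves --commands '[[[-0.14,0,0.13,0,-0.95,0],[-0.13,0,0.14,0,-0.95,0],[-0.12,0,0.15,0,-0.95,0],[-0.11,0,0.16,0,-0.95,0],[-0.09,0,0.16,0,-0.95,0],[-0.08,0,0.17,0,-0.95,0],[-0.06,0,0.18,0,-0.95,0],[-0.05,0,0.18,0,-0.95,0]]]'

```text
clock: 7.63
eef_pos: [492.3, 57.1, 151.6]
tool_rot: [-1.565, 0.059, -0.123]
force: [-0.2, 0.2, -3.9]
width: 39.0
```

```bash
python3 -c "
from h import *
s=readout.read_state();print(s['eef_pos'],np.degrees(s['tool_rot']),s['force'],s['width'],s['qpos'].round(2))
plan(510,204,170,94.9,22)
"
```

```text
[492.31546301  57.09408937 151.64189286] [-89.6895799    3.38011984  -7.04016384] [-0.19930883  0.19234054 -3.89571451] 39.02735584634067 [-0.39  0.58  0.35  1.98 -0.33  0.7   0.05]
[-0.002, -0.02, 0.168, -0.029, -0.927, -0.02]
[0.012, -0.02, 0.168, -0.029, -0.927, -0.02]
[0.025, -0.021, 0.166, -0.029, -0.927, -0.02]
[0.039, -0.021, 0.164, -0.029, -0.927, -0.02]
[0.052, -0.021, 0.16, -0.029, -0.927, -0.02]
[0.065, -0.022, 0.155, -0.029, -0.927, -0.02]
[0.077, -0.022, 0.149, -0.029, -0.927, -0.02]
[0.089, -0.022, 0.143, -0.029, -0.927, -0.02]
[0.1, -0.022, 0.135, -0.029, -0.927, -0.02]
[0.111, -0.023, 0.126, -0.029, -0.927, -0.02]
[0.121, -0.023, 0.117, -0.029, -0.927, -0.02]
[0.13, -0.023, 0.107, -0.029, -0.927, -0.02]
[0.138, -0.023, 0.096, -0.029, -0.927, -0.02]
[0.145, -0.023, 0.084, -0.029, -0.927, -0.02]
[0.152, -0.023, 0.072, -0.029, -0.927, -0.02]
[0.157, -0.023, 0.06, -0.029, -0.927, -0.02]
[0.161, -0.022, 0.047, -0.029, -0.927, -0.02]
[0.165, -0.022, 0.033, -0.029, -0.927, -0.02]
[0.167, -0.022, 0.02, -0.029, -0.927, -0.02]
[0.168, -0.022, 0.006, -0.029, -0.927, -0.02]
[0.168, -0.022, -0.007, -0.029, -0.927, -0.02]
[0.167, -0.021, -0.021, -0.029, -0.927, -0.02]
```

Emit:
apply_moves --commands '[[[0,-0.1,0.17,-0.03,-0.95,-0.06],[0.02,-0.1,0.17,-0.03,-0.95,-0.06],[0.03,-0.1,0.17,-0.03,-0.95,-0.06],[0.04,-0.08,0.16,-0.03,-0.95,-0.06],[0.05,-0.08,0.16,-0.03,-0.95,-0.04],[0.07,-0.08,0.16,-0.03,-0.95,-0.04],[0.08,-0.08,0.15,-0.03,-0.95,-0.04],[0.09,-0.08,0.14,-0.03,-0.95,-0.04]]]'

```text
clock: 8.3
eef_pos: [485.1, 119.5, 166.4]
tool_rot: [-1.544, 0.041, 0.598]
force: [-0.6, 0.2, -4.8]
width: 39.0
```

Emit:
apply_moves --commands '[[[0.1,-0.06,0.14,-0.03,-0.95,-0.03],[0.11,-0.06,0.13,-0.03,-0.95,-0.03],[0.12,-0.06,0.12,-0.03,-0.95,-0.03],[0.13,-0.06,0.11,-0.03,-0.95,-0.03],[0.14,-0.06,0.1,-0.03,-0.95,-0.03],[0.15,-0.05,0.08,-0.03,-0.95,-0.03],[0.15,-0.05,0.07,-0.03,-0.8,-0.03],[0.15,-0.05,0.06,-0.03,-0.5,-0.03]]]'

```text
clock: 8.97
eef_pos: [472.8, 180.1, 172.1]
tool_rot: [-1.525, 0.011, 1.266]
force: [0.0, -0.4, -2.8]
width: 39.2
```

```bash
python3 -c "
from h import *
s=readout.read_state();print(s['eef_pos'],np.degrees(s['tool_rot']),s['force'],s['width'],s['qpos'].round(2))
plan(510,204,170,94.9,8)
"
```

```text
[472.77879696 180.0942964  172.13011986] [-87.35757604   0.6211019   72.51568247] [ 0.00455142 -0.35606932 -2.78866748] 39.23854288603709 [-0.38  0.53 -0.03  1.94 -0.01  0.72  0.86]
[0.106, 0.001, -0.089, -0.068, -0.56, -0.002]
[0.102, 0.002, -0.094, -0.068, -0.56, -0.002]
[0.097, 0.003, -0.099, -0.068, -0.56, -0.002]
[0.092, 0.003, -0.103, -0.068, -0.56, -0.002]
[0.087, 0.004, -0.108, -0.068, -0.56, -0.002]
[0.082, 0.005, -0.112, -0.068, -0.56, -0.002]
[0.076, 0.005, -0.115, -0.068, -0.56, -0.002]
[0.07, 0.006, -0.119, -0.068, -0.56, -0.002]
```

```bash
python3 -c "
from h import *
T=np.load('last_top.npy',allow_pickle=True).item();S=load('scene')
rt=lambda X,Y:(143+(X+.5)/4-.5,222+(Y+.5)/4-.5)
rs=lambda X,Y:(202+(X-380+.5)/4-.5,282+(Y+.5)/4-.5)
a=np.radians(4.9);ex=np.array([np.cos(a),np.sin(a)]);ey=np.array([-ex[1],ex[0]])
c0=np.array([510,204])
def pr(n,d,p,z):
    q=onplane(d,[p],z)[0];v=q[:2]-c0;print(n,q.round(1),'rest xy',(v@ex).round(1),(v@ey).round(1))
for n,x,z in [('R sad L',(243,150),33),('R sad R',(291,150),33),('Rstop',(338,157),30),('L sad L',(40,145),33),('L sad R',(72,145),33),('Lstop?',(50,182),30),('RsadBack',(267,125),42),('RsadFront lip',(267,158),42),('egg',(245,77),38)]: pr('T '+n,T,rt(*x),z)
for n,x,z in [('R sad ctr',(665,143),30),('Rstop',(697,80),30),('L sad ctr',(556,338),30),('Lstop?',(545,367),30),('lip',(590,353),42),('egg',(577,128),38)]: pr('S '+n,S,rs(*x),z)
"
cat > look.py <<'E'
from h import *
import sys
n=sys.argv[1]
T=grab('top','t%s.png'%n);S=grab('scene','s%s.png'%n)
a=crop(T['image'],143,212,95,75,4); b=crop(S['image'],202,282,92,104,4)
a=cv2.copyMakeBorder(a,0,b.shape[0]-a.shape[0],0,0,cv2.BORDER_CONSTANT)
cv2.imwrite('pics/c%s.png'%n,np.hstack([a,b]))
E
```

```text
T R sad L [517.8 200.9  33. ] rest xy 7.5 -3.7
T R sad R [521.6 164.6  33. ] rest xy 8.2 -40.2
T Rstop [520.8 128.8  30. ] rest xy 4.4 -75.9
T L sad L [505.4 356.   33. ] rest xy 8.4 151.8
T L sad R [508.  331.5  33. ] rest xy 8.9 127.2
T Lstop? [478.1 343.3  30. ] rest xy -19.9 141.5
T RsadBack [536.5 184.3  42. ] rest xy 24.7 -21.9
T RsadFront lip [510.5 180.2  42. ] rest xy -1.6 -23.8
T egg [574.7 208.   38. ] rest xy 64.8 -1.5
S R sad ctr [510.4 185.3  30. ] rest xy -1.2 -18.7
S Rstop [515.7 132.   30. ] rest xy -0.4 -72.2
S L sad ctr [500.6 345.4  30. ] rest xy 2.7 141.7
S Lstop? [496.1 366.3  30. ] rest xy -0.0 162.9
S lip [472.7 343.3  42. ] rest xy -25.3 142.0
S egg [569.8 211.2  38. ] rest xy 60.1 2.1
```

Emit:
apply_moves --commands '[[[0.11,0,-0.09,-0.07,-0.6,0],[0.1,0,-0.1,-0.07,-0.6,0],[0.1,0,-0.1,-0.07,-0.6,0],[0.09,0,-0.1,-0.07,-0.6,0],[0.09,0,-0.11,-0.07,-0.6,0],[0.08,0,-0.11,-0.07,-0.6,0],[0.08,0,-0.12,-0.07,-0.6,0],[0.07,0,-0.12,-0.07,-0.5,0]]]'

```text
clock: 9.63
eef_pos: [496.6, 210.6, 157.5]
tool_rot: [-1.545, -0.003, 1.722]
force: [-0.6, 0.7, -3.7]
width: 39.1
```

Emit:
apply_moves --commands '[[[0,0,0,0,0,0],[0,0,0,0,0,0]]]'

```text
clock: 9.8
eef_pos: [494.2, 211.6, 154.4]
tool_rot: [-1.54, -0.005, 1.727]
force: [0.1, -0.0, -4.3]
width: 39.0
```

```bash
python3 look.py 8; python3 -c "
from h import *
s=readout.read_state();print(s['eef_pos'],np.degrees(s['tool_rot']),s['force'],s['width'],s['qpos'].round(2))"
```

```text
[494.35450131 211.38817818 154.78596638] [-88.24433122  -0.25151373  98.92192798] [-0.04140465 -0.71928757 -3.45832599] 38.909043679495326 [-0.34  0.59 -0.15  1.88  0.11  0.71  1.17]
```

View pics/c8.png

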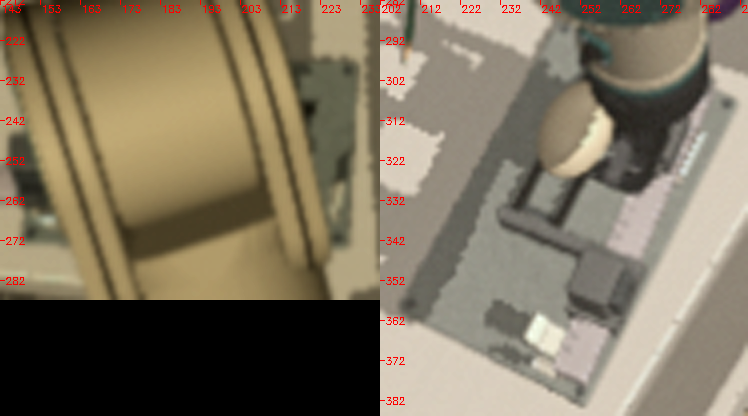

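The top view is blocked by the arm here. The plate, stops and saddles put the seat at about (512, 193.6), with the egg about 10 mm further along +y. I'll correct to that and come down in stages.

```bash
python3 -c "
from h import *
plan(513.5,193.6,115,94.9,8)"
```

```text
[-0.065, 0.122, -0.054, -0.044, 0.101, 0.005]
[-0.064, 0.123, -0.054, -0.044, 0.101, 0.005]
[-0.064, 0.123, -0.054, -0.044, 0.101, 0.005]
[-0.063, 0.123, -0.055, -0.044, 0.101, 0.005]
[-0.063, 0.123, -0.055, -0.044, 0.101, 0.005]
[-0.062, 0.124, -0.055, -0.044, 0.101, 0.005]
[-0.062, 0.124, -0.055, -0.044, 0.101, 0.005]
[-0.061, 0.124, -0.055, -0.044, 0.101, 0.005]
```

Emit:
apply_moves --commands '[[[-0.08,0.1,-0.07,-0.06,0.12,0],[-0.08,0.1,-0.07,-0.06,0.12,0],[-0.08,0.1,-0.07,-0.06,0.12,0],[-0.08,0.1,-0.07,-0.06,0.12,0],[-0.07,0.1,-0.06,-0.05,0.12,0],[-0.06,0.1,-0.06,-0.05,0.1,0],[-0.06,0.1,-0.06,-0.05,0.1,0],[0,0,0,0,0,0]]]'

```text
clock: 10.57
eef_pos: [516.0, 189.7, 122.7]
tool_rot: [-1.576, -0.002, 1.646]
force: [-0.1, -0.6, -4.3]
width: 38.6
```

```bash
python3 -c "
from h import *
s=readout.read_state();print(s['eef_pos'],np.degrees(s['tool_rot']),s['force'],s['width'])
plan(513.5,193.6,80,94.9,4)"
```

```text
[516.04907846 189.67093032 122.70362346] [-90.2964923   -0.10508039  94.31905731] [-0.12547502 -0.62344846 -4.32076783] 38.556565514731005
[0.025, 0.267, 0.015, 0.015, -0.029, 0.005]
[0.025, 0.267, 0.015, 0.015, -0.029, 0.005]
[0.026, 0.267, 0.015, 0.015, -0.029, 0.005]
[0.026, 0.267, 0.014, 0.015, -0.029, 0.005]
```

Emit:
apply_moves --commands '[[[0.04,0.25,0.03,0.02,-0.04,0],[0.03,0.25,0.02,0.02,-0.04,0],[0.03,0.22,0.01,0.02,-0.03,0],[0.02,0.15,0.01,0,0,0],[0,0,0,0,0,0],[0,0,0,0,0,0]]]'

```text
clock: 11.07
eef_pos: [512.0, 195.6, 83.2]
tool_rot: [-1.569, -0.002, 1.658]
force: [0.5, 0.5, -3.3]
width: 38.9
```

```bash
python3 -c "
from h import *
s=readout.read_state();print(s['eef_pos'],np.degrees(s['tool_rot']),s['force'],s['width'])
S=grab('scene','s9.png');cv2.imwrite('pics/c9.png',crop(S['image'],210,292,90,100,6))
# predicted gauge points for present TCP
p=s['eef_pos'];a=s['tool_rot'][2];ey=np.array([np.cos(a),np.sin(a),0]);ex=np.array([ey[1],-ey[0],0])
o=np.array([p[0],p[1],p[2]-24.1])-1.5*ex
for n,x,y,z in [('beam end near',-13,165,18),('beam end far',11,165,18),('beam end far bot',11,165,0),('fix jaw tip in',85,-40,24),('slide jaw tip in',85,85,24),('slide jaw tip bot',85,85,0),('block ctr top',0,0,54)]:
  print(n,proj(S,o+ex*x+ey*y+np.array([0,0,z]))[0].round(1))
plan(513.5,193.6,60,94.9,3)"
```

```text
[511.99203856 195.61461443  83.22849295] [-89.87786493  -0.13495743  94.97752895] [ 0.45313142  0.46449309 -3.27128477] 38.90192825360287
beam end near [246.9 370.1]
beam end far [239.1 366.1]
beam end far bot [239.7 367.5]
fix jaw tip in [250.6 290.1]
slide jaw tip in [229.5 327.9]
slide jaw tip bot [230.4 330.3]
block ctr top [270.1 311.5]
[-0.019, 0.194, -0.013, -0.009, 0.006, 0.009]
[-0.018, 0.194, -0.013, -0.009, 0.006, 0.009]
[-0.018, 0.194, -0.013, -0.009, 0.006, 0.009]
```

View pics/c9.png

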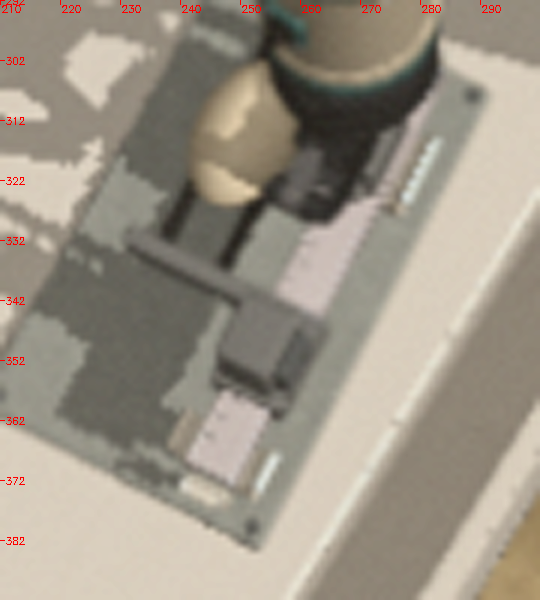

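```bash
python3 -c "
from h import *
S=load('scene')
f=lambda X,Y:(210+(X+.5)/6-.5,292+(Y+.5)/6-.5)
a=np.radians(4.9);ex=np.array([np.cos(a),np.sin(a)]);ey=np.array([-ex[1],ex[0]]);c0=np.array([512.2,193.6])
def pr(n,p,z):
    q=onplane(S,[f(*p)],z)[0];v=q[:2]-c0;print(n,q.round(1),'rest xy',(v@ex).round(1),(v@ey).round(1))
zt=83.2-24.1+18
pr('beam near end',(245,488),zt);pr('beam far end',(188,460),zt);pr('beam near @sad',(268,420),zt)
pr('beam near @380,210',(378,205),zt);pr('beam far (282,285)',(280,285),zt)
pr('L far lip outer',(172,440),42);pr('L far lip outer2',(190,405),42);pr('L strip outer',(268,482),42);pr('L strip inner',(262,472),42)
pr('R strip outer',(425,175),42);pr('R strip inner',(415,165),42)
pr('Lstop',(205,490),34);pr('slide jaw in tip',(128,232),zt+6);pr('plate TR bolt',(472,95),9);pr('plate BR bolt',(250,527),9)
# image analysis: bright strip pixels
d=S['image'].astype(int).sum(2);print(d[352:376,238:262])
"
```

```text
beam near end [471.1 360.1  77.1] rest xy -26.7 169.4
beam far end [499.8 363.1  77.1] rest xy 2.2 170.0
beam near @sad [478.9 329.   77.1] rest xy -21.6 137.7
beam near @380,210 [489.5 217.9  77.1] rest xy -20.6 26.1
beam far (282,285) [508.  273.7  77.1] rest xy 2.7 80.2
L far lip outer [517.8 355.   42. ] rest xy 19.3 160.3
L far lip outer2 [519.6 337.   42. ] rest xy 19.7 142.3
L strip outer [469.3 347.8  42. ] rest xy -29.5 157.3
L strip inner [474.2 345.4  42. ] rest xy -24.9 154.5
R strip outer [484.2 185.5  42. ] rest xy -28.5 -5.7
R strip inner [491.  183.7  42. ] rest xy -22.0 -8.0
Lstop [493.5 365.2  34. ] rest xy -4.0 172.6
slide jaw in tip [580.6 291.   83.1] rest xy 76.5 91.2
plate TR bolt [491.3 130.1   9. ] rest xy -26.2 -61.5
plate BR bolt [470.4 365.6   9. ] rest xy -27.0 174.9
[[269 266 282 344 367 372 375 347 237 204 225 261 299 311 317 321 326 318
  260 255 260 260 250 281]
 [268 271 291 365 364 370 365 320 230 190 184 206 232 264 300 312 319 302
  255 269 265 257 274 310]
 [264 266 297 367 366 370 362 305 278 220 203 186 192 204 233 275 299 249
  232 255 255 257
[... 1431 characters left out ...]
63 325 321 400 429 469 473 469 466 473 474 426 390 355 362 476 524
  391 363 365 378 422 479]
 [335 332 355 333 336 341 402 429 467 469 474 465 403 382 343 413 526 456
  368 361 376 400 453 495]
 [269 285 360 434 419 390 350 336 400 431 485 429 397 373 366 480 521 382
  365 364 378 427 480 502]
 [282 302 472 485 457 449 420 387 350 352 433 399 385 358 412 530 447 367
  365 368 396 451 497 499]
 [343 356 474 499 493 477 455 452 422 390 346 342 340 330 426 500 383 360
  367 381 425 483 498 498]
 [371 381 403 426 467 490 495 479 453 465 390 345 331 346 435 419 373 370
  380 406 451 497 499 500]
 [353 370 376 373 398 418 477 495 460 437 409 365 359 367 407 374 373 374
  388 428 486 497 496 500]]
```

In the scene view the beam (x' −22 to +2) sits about 5 mm off the saddle centre (lips at −29 and +19.5), and about 4 mm too far along. The target is therefore (517.4, 191.6).

```bash
python3 -c "
from h import *
plan(517.4,191.6,74,94.9,4)"
```

```text
[-0.028, 0.058, -0.033, -0.007, 0.004, 0.007]
[-0.028, 0.058, -0.033, -0.007, 0.004, 0.007]
[-0.028, 0.058, -0.033, -0.007, 0.004, 0.007]
[-0.028, 0.058, -0.033, -0.007, 0.004, 0.007]
```

Emit:
apply_moves --commands '[[[-0.04,0.08,-0.05,0,0,0],[-0.04,0.08,-0.05,0,0,0],[-0.03,0.05,-0.05,0,0,0],[-0.03,0.05,-0.04,0,0,0],[0,0,0,0,0,0]]]'

```text
clock: 11.53
eef_pos: [522.0, 190.5, 73.0]
tool_rot: [-1.571, -0.003, 1.658]
force: [-0.1, -0.1, -3.3]
width: 39.1
```

```bash
python3 -c "
from h import *
s=readout.read_state();print(s['eef_pos'],np.degrees(s['tool_rot']),s['force'],s['width'])
plan(517.4,191.6,58,94.9,4)"
```

```text
[522.04314804 190.4933115   72.98237787] [-90.03751439  -0.17054126  94.972599  ] [-0.05885815 -0.09388982 -3.25406567] 39.124765352524136
[0.009, 0.094, 0.028, 0.002, 0.004, 0.009]
[0.009, 0.094, 0.028, 0.002, 0.004, 0.009]
[0.009, 0.094, 0.028, 0.002, 0.004, 0.009]
[0.009, 0.094, 0.028, 0.002, 0.004, 0.009]
```

Emit:
apply_moves --commands '[[[0.01,0.03,0.03,0,0,0],[0.01,0.03,0.03,0,0,0],[0,0,0.03,0,0,0],[0,0,0,0,0,0],[0,0,0,0,0,0]]]'

```text
clock: 11.95
eef_pos: [518.2, 190.8, 70.5]
tool_rot: [-1.572, -0.003, 1.657]
force: [0.1, 0.3, -4.1]
width: 39.1
```

```bash
python3 -c "
from h import *
S=grab('scene','s10.png')
s=readout.read_state();print(s['eef_pos'],np.degrees(s['tool_rot']),s['force'],s['width'])
d=S['image'].astype(int).sum(2);print(d[364:378,236:262])
plan(517.4,191.6,58,94.9,4)"
```

```text
[518.10936564 190.85938413  70.57109173] [-90.04521227  -0.1795686   94.94395956] [-0.73468156  0.21265059 -3.63149329] 39.0724123083258
[[274 278 316 383 358 385 476 466 463 463 466 462 463 472 465 423 380 371
  366 369 366 367 375 372 367 369]
 [272 285 354 370 367 444 466 464 467 467 465 464 469 474 472 399 369 370
  370 372 369 369 371 370 364 379]
 [315 295 355 354 351 479 469 471 467 467 464 465 473 468 428 391 376 365
  365 375 368 368 369 369 371 393]
 [371 321 290 321 328 411 432 468 470 470 469 469 472 472 407 402 392 354
  366 428 413 370 370 372 383 423]
 [375 378 337 332 306 330 364 413 433 464 472 472 463 422 404 398 385 341
  417 522 462 378 369 369 398 453]
 [329 375 380 369 333 345 365 361 369 410 439 468 447 407 399 393 360 362
  476 525 385 367 363 379 425 480]
 [281 325 338 333 356 343 347 382 364 370 383 408 419 407 399 382 343 414
  526 454 367 364 376 399 451 496]
 [267 279 273 281 355 431 418 406 363 383 354 322 397 411 398 373 372 479
  521 383 365 366 376 426 480 497]
 [284 325 282 303 474 487 453 447 428 405 357 319 366 427 389 355 414 531
  448 368 364 369 395 454 497 501]
 [338 362 344 359 477 496 492 473 460 447 426 397 349 377 344 330 428 502
  380 362 369 379 424 481 503 496]
 [347 359 371 382 403 425 467 488 496 478 453 466 395 347 331 347 440 420
  374 369 376 404 452 495 498 500]
 [415 350 354 367 374 367 397 419 478 497 460 437 414 364 359 362 407 373
  370 373 385 429 483 498 496 497]
 [487 466 423 372 351 354 369 373 403 415 400 396 379 369 365 372 374 373
  376 379 411 457 498 496 499 497]
 [499 498 488 474 423 347 351 363 377 374 375 384 372 370 372 371 367 376
  375 394 435 486 501 498 499 498]]
[0.005, 0.079, 0.004, 0.002, 0.002, 0.009]
[0.005, 0.079, 0.004, 0.002, 0.002, 0.009]
[0.005, 0.079, 0.004, 0.002, 0.002, 0.009]
[0.005, 0.079, 0.004, 0.002, 0.002, 0.009]
```

```bash
python3 -c "
from h import *
S=load('scene')
a=np.radians(4.9);ex=np.array([np.cos(a),np.sin(a)]);ey=np.array([-ex[1],ex[0]]);c0=np.array([512.2,193.6])
zt=64.5
for n,p,z in [('near',(250.4,366),zt),('far',(240.5,366),zt),('end',(245,369),zt),('strip outer',(255.5,369),42),('strip inner',(253.4,369),42),('strip end',(252,374.3),42)]:
    q=onplane(S,[p],z)[0];v=q[:2]-c0;print(n,q.round(1),'rest xy',(v@ex).round(1),(v@ey).round(1))
"

```

```text
near [483.5 342.8  64.5] rest xy -15.9 151.1
far [506.5 357.1  64.5] rest xy 8.3 163.4
end [491.6 357.4  64.5] rest xy -6.6 165.0
strip outer [470.7 339.2  42. ] rest xy -28.9 148.7
strip inner [475.7 342.3  42. ] rest xy -23.7 151.3
strip end [471.1 356.6  42. ] rest xy -27.1 165.9
```

Beam centre is now −3.8 against saddle centre −4.8, and the end is at 165 as wanted. Lowering.

Emit:
apply_moves --commands '[[[0,0.08,0,0,0,0],[0,0.08,0,0,0,0],[0,0.08,0,0,0,0],[0,0.06,0,0,0,0],[0,0,0,0,0,0]]]'

```text
clock: 12.42
eef_pos: [518.3, 191.1, 57.5]
tool_rot: [-1.572, -0.003, 1.657]
force: [-0.3, 0.1, -3.9]
width: 39.1
```

```bash
python3 -c "
from h import *
s=readout.read_state();print(s['eef_pos'],np.degrees(s['tool_rot']),s['force'],s['torque'],s['width'])"
```

```text
[518.26730583 191.14806481  57.51484956] [-90.0772535   -0.19223538  94.9596188 ] [-0.27662721  0.0713076  -3.92577278] [-0.22610292 -0.01444452  0.04481099] 39.0895437193379
```

Emit:
apply_moves --commands '[[[0,0.05,0,0,0,0],[0,0.05,0,0,0,0],[0,0.02,0,0,0,0],[0,0,0,0,0,0]]]'

```text
clock: 12.75
eef_pos: [518.2, 191.1, 51.8]
tool_rot: [-1.572, -0.003, 1.657]
force: [0.5, 0.4, -2.8]
width: 38.9
```

Emit:
apply_moves --commands '[[[0,0.03,0,0,0,0],[0,0.03,0,0,0,0],[0,0,0,0,0,0]]]'

```text
clock: 13.0
eef_pos: [518.5, 191.2, 50.5]
tool_rot: [-1.572, -0.003, 1.657]
force: [-0.2, 0.2, -2.6]
width: 38.7
```

Emit:
apply_moves --commands '[[[0,0.03,0,0,0,0],[0,0.03,0,0,0,0],[0,0,0,0,0,0]]]'

```text
clock: 13.25
eef_pos: [518.9, 191.5, 50.6]
tool_rot: [-1.574, -0.003, 1.657]
force: [-1.0, -0.3, -4.0]
width: 38.9
```

```bash
python3 -c "
from h import *
s=readout.read_state();print(s['eef_pos'],np.degrees(s['tool_rot']),s['force'],s['torque'],s['width'])"
```

```text
[518.91390111 191.47545711  50.60018721] [-90.17371589  -0.18313909  94.95021682] [-0.97152829 -0.32488974 -3.97379698] [-0.16893072 -0.01328979  0.02305402] 38.88632670682354
```

Emit:
apply_moves --commands '[[[0,0.06,-0.02,0,0,0],[0,0.06,0,0,0,0],[0,0.06,0,0,0,0],[0,0,0,0,0,0]]]'

```text
clock: 13.58
eef_pos: [519.4, 191.7, 51.0]
tool_rot: [-1.575, -0.002, 1.658]
force: [-0.5, 0.2, -4.7]
width: 38.9
```

```bash
python3 -c "
from h import *
s=readout.read_state();print(s['eef_pos'],np.degrees(s['tool_rot']),s['force'],s['torque'],s['width'])"
```

```text
[519.36248746 191.68712065  50.95253413] [-90.23644825  -0.12190682  94.99646836] [-0.52989625  0.24722856 -4.6841278 ] [-0.23644586  0.141287    0.06584778] 38.93589302238958
```

Emit:
apply_moves --commands '[[[0,0,0,0,0,0],[0,0,0,0,0,0],[0,0,0,0,0,0],[0,0,0,0,0,0],[0,0,0,0,0,0]]]' --claw 56

```text
clock: 14.0
eef_pos: [521.7, 193.0, 51.3]
tool_rot: [-1.58, -0.005, 1.658]
force: [0.2, 0.6, 0.4]
width: 56.0
```

```bash
python3 -c "
from h import *
s=readout.read_state();print(s['eef_pos'],np.degrees(s['tool_rot']),s['force'],s['torque'],s['width'],s['qpos'].round(2),s['tau'].round(1))"
```

```text
[521.6929282  192.99621338  51.31305768] [-90.51595554  -0.26002631  94.97469144] [0.2070768  0.5871562  0.35352687] [ 1.75330926e-02  6.09407671e-02 -3.67538059e-05] 56.00890258441354 [-0.34  0.75 -0.09  1.93  0.14  0.46  1.12] [ -0.  -53.5  -0.6 -10.3   0.   -0.    0. ]
```

Emit:
apply_moves --commands '[[[0,-0.1,0.05,0,0,0],[0,-0.4,0.05,0,0,0],[0,-0.7,0,0,0,0],[0,-0.7,0,0,0,0],[0,-0.6,0,0,0,0],[0,-0.3,0,0,0,0],[0,0,0,0,0,0]]]'

```text
clock: 14.58
eef_pos: [514.4, 191.6, 166.4]
tool_rot: [-1.574, -0.003, 1.658]
force: [0.3, 0.0, 1.0]
width: 55.7
```

```bash
python3 -c "
from h import *
s=readout.read_state();print(s['eef_pos'],np.degrees(s['tool_rot']))
S=grab('scene','s11.png');T=grab('top','t11.png')
o=cv2.hconcat([crop(S['image'],207,292,85,95,6),cv2.resize(T['image'],None,fx=.5,fy=.5)[:,60:280,::-1].copy().repeat(1,0)[:0] if 0 else crop(T['image'],143,220,48,95,6)])
cv2.imwrite('pics/c11.png',o)
plan(480,305,150,4.9,18)"
```

```text
[514.43509047 191.60857491 166.39163554] [-90.18948788  -0.1814061   94.9824318 ]
[0.162, 0.02, 0.032, -0.001, 1.001, 0.001]
[0.158, 0.02, 0.046, -0.001, 1.001, 0.001]
[0.154, 0.02, 0.06, -0.001, 1.001, 0.001]
[0.148, 0.02, 0.073, -0.001, 1.001, 0.001]
[0.141, 0.02, 0.086, -0.001, 1.001, 0.001]
[0.133, 0.02, 0.098, -0.001, 1.001, 0.001]
[0.124, 0.02, 0.109, -0.001, 1.001, 0.001]
[0.114, 0.02, 0.119, -0.001, 1.001, 0.001]
[0.103, 0.02, 0.129, -0.001, 1.001, 0.001]
[0.091, 0.02, 0.137, -0.001, 1.001, 0.001]
[0.079, 0.02, 0.145, -0.001, 1.001, 0.001]
[0.066, 0.02, 0.151, -0.001, 1.001, 0.001]
[0.053, 0.02, 0.156, -0.001, 1.001, 0.001]
[0.039, 0.02, 0.16, -0.001, 1.001, 0.001]
[0.025, 0.02, 0.163, -0.001, 1.001, 0.001]
[0.01, 0.02, 0.165, -0.001, 1.001, 0.001]
[-0.004, 0.02, 0.165, -0.001, 1.001, 0.001]
[-0.018, 0.02, 0.164, -0.001, 1.001, 0.001]
```

View pics/c11.png

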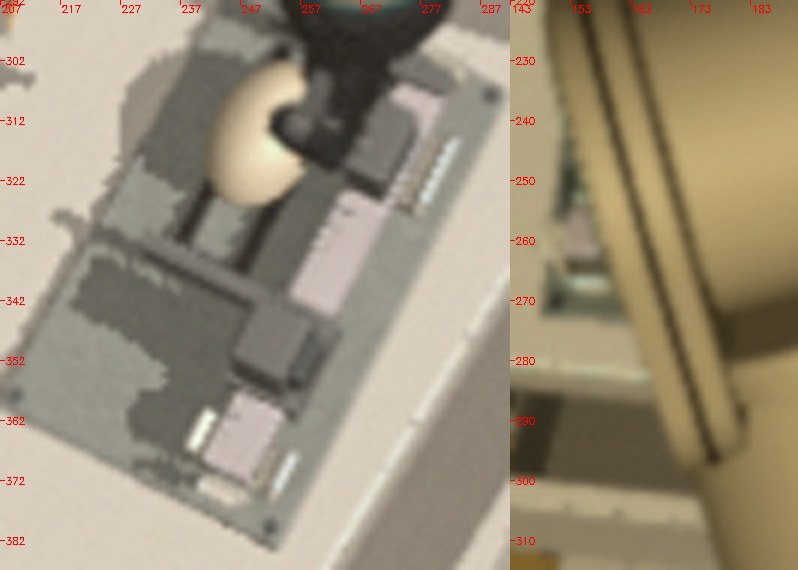

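The gauge lies between the lips of both saddles, parallel to them, with the jaws either side of the egg. The tower top is centred near scene (252, 348). Next I compute the tower position, with the scene bias taken from the known placing, and check the seating numerically.

```bash
python3 -c "
from h import *
S=load('scene')
f=lambda X,Y:(207+(X+.5)/6-.5,292+(Y+.5)/6-.5)
a=np.radians(4.9);ex=np.array([np.cos(a),np.sin(a)]);ey=np.array([-ex[1],ex[0]]);c0=np.array([512.2,193.6])
def pr(n,p,z):
    q=onplane(S,[p],z)[0];v=q[:2]-c0;print(n,q.round(1),'rest xy',(v@ex).round(1),(v@ey).round(1))
pr('tower top c',f(274,337),94)
for c in [(258,298),(315,322),(290,378),(235,352)]: pr('tower corner',f(*c),94)
pr('block top c',f(383,143),80)
pr('slide jaw inner',f(170,237),50);pr('slide jaw inner2',f(130,222),50)
pr('beam far',f(340,190),44);pr('beam near',f(333,310),44);pr('beam near2',f(390,205),44);pr('beam end',f(220,478),44);pr('beam far L',f(215,440),44);pr('beam near L',f(275,440),44)
pr('egg',f(258,133),38)
"
```

```text
tower top c [501.1 302.8  94. ] rest xy -1.8 109.7
tower corner [517.1 291.6  94. ] rest xy 13.2 97.2
tower corner [488.9 287.3  94. ] rest xy -15.2 95.3
tower corner [484.8 314.7  94. ] rest xy -17.0 123.0
tower corner [512.4 317.8  94. ] rest xy 10.8 123.7
block top c [510.1 196.3  80. ] rest xy -1.9 2.9
slide jaw inner [577.6 281.1  50. ] rest xy 72.6 81.6
slide jaw inner2 [598.  285.1  50. ] rest xy 93.3 83.8
beam far [522.2 218.   44. ] rest xy 12.1 23.5
beam near [493.7 268.9  44. ] rest xy -11.9 76.6
beam near2 [497.8 211.8  44. ] rest xy -12.8 19.3
beam end [495.9 362.5  44. ] rest xy -1.8 169.7
beam far L [507.5 349.2  44. ] rest xy 8.6 155.4
beam near L [483.8 334.5  44. ] rest xy -16.2 142.8
egg [572.8 213.5  38. ] rest xy 62.0 14.6
```

Emit:
apply_moves --commands '[[[0.16,0.02,0.03,0,0.9,0],[0.16,0.02,0.05,0,0.95,0],[0.15,0.02,0.06,0,0.95,0],[0.15,0.02,0.07,0,0.95,0],[0.14,0.02,0.09,0,0.95,0],[0.13,0.02,0.1,0,0.95,0],[0.12,0.02,0.11,0,0.95,0],[0.11,0.02,0.12,0,0.95,0]]]'

```text
clock: 15.35
eef_pos: [490.7, 236.7, 145.2]
tool_rot: [-1.561, 0.018, 0.964]
force: [0.1, 0.2, 0.7]
width: 56.3
```

Emit:
apply_moves --commands '[[[0.1,0,0.13,0,0.95,0],[0.09,0,0.14,0,0.95,0],[0.08,0,0.14,0,0.95,0],[0.07,0,0.15,0,0.95,0],[0.05,0,0.16,0,0.95,0],[0.04,0,0.16,0,0.95,0],[0.02,0,0.16,0,0.8,0],[0,0,0,0,0,0]]]'

```text
clock: 16.02
eef_pos: [467.6, 279.0, 130.3]
tool_rot: [-1.582, 0.046, 0.367]
force: [-0.5, -0.5, -0.2]
width: 56.0
```

```bash
python3 -c "
from h import *
plan(506.7,297.9,120,5.5,6)"
```

```text
[0.182, 0.035, 0.015, 0.032, 0.517, -0.084]
[0.181, 0.036, 0.023, 0.032, 0.517, -0.084]
[0.179, 0.037, 0.031, 0.032, 0.517, -0.084]
[0.178, 0.039, 0.039, 0.032, 0.517, -0.084]
[0.175, 0.04, 0.047, 0.032, 0.517, -0.084]
[0.173, 0.042, 0.055, 0.032, 0.517, -0.084]
```

Emit:
apply_moves --commands '[[[0.18,0.02,0.02,0.03,0.52,-0.08],[0.18,0.02,0.02,0.03,0.52,-0.08],[0.18,0.02,0.03,0.03,0.5,-0.08],[0.17,0.02,0.04,0.03,0.45,-0.08],[0.15,0.02,0.05,0.03,0.4,-0.08],[0.1,0.02,0.05,0.02,0.3,-0.06],[0,0,0,0,0,0],[0,0,0,0,0,0]]]'

```text
clock: 16.68
eef_pos: [499.1, 292.2, 114.8]
tool_rot: [-1.584, 0.016, 0.133]
force: [-0.4, 0.3, -0.5]
width: 55.9
```

```bash
python3 -c "
from h import *
plan(506.7,297.9,112,5.5,4)"
```

```text
[0.052, 0.017, 0.029, 0.039, 0.106, -0.045]
[0.052, 0.017, 0.03, 0.039, 0.106, -0.045]
[0.052, 0.017, 0.03, 0.039, 0.106, -0.045]
[0.051, 0.018, 0.031, 0.039, 0.106, -0.045]
```

Emit:
apply_moves --commands '[[[0.06,0,0.03,0.04,0.1,-0.05],[0.05,0,0.03,0.04,0.1,-0.05],[0.05,0,0.03,0.04,0.1,-0.05],[0.04,0,0.03,0.04,0.1,-0.04],[0,0,0,0,0,0],[0,0,0,0,0,0]]]'

```text
clock: 17.18
eef_pos: [506.4, 297.8, 114.8]
tool_rot: [-1.569, -0.001, 0.096]
force: [-0.1, -0.4, 0.1]
width: 56.0
```

```bash
python3 -c "
from h import *
plan(506.7,297.9,85,5.5,4);s=readout.read_state();print(s['eef_pos'],np.degrees(s['tool_rot']))
S=grab('scene','s12.png');T=grab('top','t12.png')"
```

```text
[0.002, 0.186, -0.0, -0.005, 0.001, 0.004]
[0.002, 0.186, 0.0, -0.005, 0.001, 0.004]
[0.002, 0.186, 0.0, -0.005, 0.001, 0.004]
[0.002, 0.186, 0.0, -0.005, 0.001, 0.004]
[506.37845405 297.81697002 114.75271162] [-8.98985652e+01 -8.40257721e-02  5.51535956e+00]
```

Emit:
apply_moves --commands '[[[0,0.18,0,0,0,0],[0,0.18,0,0,0,0],[0,0.18,0,0,0,0],[0,0.15,0,0,0,0],[0,0,0,0,0,0]]]'

```text
clock: 17.7
eef_pos: [506.0, 297.9, 84.2]
tool_rot: [-1.569, -0.001, 0.097]
force: [-0.3, 0.1, 0.0]
width: 56.1
```

Emit:
apply_moves --commands '[[[0,0.1,0,0,0,0],[0,0.15,0,0,0,0],[0,0.15,0,0,0,0],[0,0.1,0,0,0,0],[0,0.08,0,0,0,0],[0,0,0,0,0,0]]]'

```text
clock: 18.2
eef_pos: [505.6, 297.5, 57.3]
tool_rot: [-1.57, 0.001, 0.097]
force: [-0.4, -0.1, 0.1]
width: 56.0
```

```bash
python3 -c "
from h import *
plan(506.7,297.9,58,5.5,2);s=readout.read_state();print(s['eef_pos'],np.degrees(s['tool_rot']),s['force'])"
```

```text
[0.014, -0.009, 0.004, -0.004, 0.004, -0.003]
[0.014, -0.009, 0.004, -0.004, 0.004, -0.003]
[505.59393585 297.49170852  57.30717348] [-8.99582414e+01  3.25764079e-02  5.53759517e+00] [-0.4017045  -0.08649419  0.1487708 ]
```

Emit:
apply_moves --commands '[[[0.02,0,0,0,0,0],[0,0,0,0,0,0],[0,0,0,0,0,0]]]' --claw 44

```text
clock: 18.45
eef_pos: [506.6, 297.6, 57.3]
tool_rot: [-1.57, 0.0, 0.097]
force: [-0.3, -0.1, -0.5]
width: 44.2
```

Emit:
apply_moves --commands '[[[0.01,0,0,0,0,0],[0,0,0,0,0,0]]]' --claw 41

```text
clock: 18.62
eef_pos: [506.9, 297.7, 57.7]
tool_rot: [-1.57, 0.001, 0.097]
force: [-0.1, 0.5, -0.5]
width: 41.1
```

Emit:
apply_moves --commands '[[[0,0,0,0,0,0],[0,0,0,0,0,0]]]' --claw 39

```text
clock: 18.78
eef_pos: [506.5, 297.7, 57.9]
tool_rot: [-1.57, 0.001, 0.097]
force: [-0.8, 0.1, -0.3]
width: 39.3
```

Emit:
apply_moves --commands '[[[0,0,0,0,0,0],[0,0,0,0,0,0]]]' --claw 37

```text
clock: 18.95
eef_pos: [505.9, 297.7, 57.9]
tool_rot: [-1.57, 0.002, 0.097]
force: [-1.7, -0.3, -1.0]
width: 36.7
```

Light first contact at a width of about 37 mm, so the gripper is well centred. Now I press the release to about 30.6 mm.

Emit:
apply_moves --commands '[[[0,0,0,0,0,0],[0,0,0,0,0,0],[0,0,0,0,0,0]]]' --claw 33.5

```text
clock: 19.2
eef_pos: [505.5, 297.6, 57.8]
tool_rot: [-1.57, 0.003, 0.097]
force: [-0.6, 0.0, 0.9]
width: 33.4
```

Emit:
apply_moves --commands '[[[0,0,0,0,0,0],[0,0,0,0,0,0],[0,0,0,0,0,0]]]' --claw 30.5

```text
clock: 19.45
eef_pos: [505.7, 297.6, 57.7]
tool_rot: [-1.57, 0.003, 0.096]
force: [-0.7, 0.4, 1.1]
width: 30.8
```

```bash
python3 -c "
from h import *
s=readout.read_state();print(s['eef_pos'],np.degrees(s['tool_rot']),s['force'],s['torque'],s['width'])"
```

```text
[505.65224845 297.58095959  57.74935699] [-89.94588624   0.15240498   5.51606171] [-0.69089785  0.37938619  1.12972815] [-0.07647569  0.2306212  -0.06863907] 30.820244420295033
```

Emit:
apply_moves --commands '[[[0,0,-0.03,0,0,0],[0,0,-0.05,0,0,0],[0,0,-0.05,0,0,0],[0,0,-0.05,0,0,0],[0,0,-0.05,0,0,0],[0,0,-0.05,0,0,0],[0,0,-0.03,0,0,0],[0,0,0,0,0,0]]]'

```text
clock: 20.12
eef_pos: [506.7, 285.1, 57.8]
tool_rot: [-1.568, 0.003, 0.097]
force: [-0.2, -0.4, -0.8]
width: 31.0
```

```bash
python3 -c "
from h import *
s=readout.read_state();print(s['eef_pos'],np.degrees(s['tool_rot']),s['force'],s['torque'],s['width'])
S=grab('scene','s13.png')"
```

```text
[506.7351509  285.10204048  57.7759458 ] [-89.85380096   0.15053124   5.53311942] [-0.24933194 -0.36827164 -0.8248477 ] [ 0.16754058  0.20621072 -0.06302592] 31.030941415677777
```

Emit:
apply_moves --commands '[[[0,0,-0.05,0,0,0],[0,0,-0.05,0,0,0],[0,0,-0.05,0,0,0],[0,0,-0.05,0,0,0],[0,0,-0.05,0,0,0],[0,0,-0.05,0,0,0],[0,0,-0.04,0,0,0],[0,0,-0.03,0,0,0]]]' --claw 30.2

```text
clock: 20.83
eef_pos: [508.2, 269.3, 57.7]
tool_rot: [-1.568, 0.003, 0.097]
force: [-0.8, 0.4, -0.7]
width: 30.5
```

Emit:
apply_moves --commands '[[[0,0,-0.03,0,0,0],[0,0,-0.03,0,0,0],[0,0,-0.03,0,0,0],[0,0,-0.03,0,0,0],[0,0,-0.03,0,0,0],[0,0,-0.03,0,0,0]]]'

```text
clock: 21.33
eef_pos: [508.5, 263.3, 57.7]
tool_rot: [-1.566, 0.003, 0.099]
force: [-1.8, 1.8, -0.7]
width: 30.5
```

```bash
python3 -c "
from h import *
s=readout.read_state();print(s['eef_pos'],np.degrees(s['tool_rot']),s['force'],s['torque'],s['width'])
S=grab('scene','s14.png')"
```

```text
[508.47121191 263.34159555  57.71783294] [-89.71930039   0.16238011   5.67650197] [-1.8456038   1.79724689 -0.71925139] [ 0.31973654  0.2533795  -0.01648468] 30.451535362440012
```

Emit:
apply_moves --commands '[[[0,0,-0.03,0,0,0],[0,0,-0.03,0,0,0],[0,0,-0.03,0,0,0],[0,0,-0.03,0,0,0]]]'

```text
clock: 21.72
eef_pos: [508.9, 258.4, 57.7]
tool_rot: [-1.566, 0.003, 0.1]
force: [-0.6, 2.0, 0.4]
width: 30.6
```

Emit:
apply_moves --commands '[[[0,0,-0.02,0,0,0],[0,0,-0.02,0,0,0]]]'

```text
clock: 21.88
eef_pos: [509.1, 256.4, 57.7]
tool_rot: [-1.566, 0.003, 0.099]
force: [0.0, 1.8, -0.0]
width: 30.6
```

```bash
python3 -c "
from h import *
s=readout.read_state();print(s['eef_pos'],np.degrees(s['tool_rot']),s['force'],s['torque'],s['width'])"
```

```text
[509.05509766 256.38755272  57.68801804] [-89.71613479   0.17042992   5.69279839] [ 0.01829284  1.75093318 -0.0286345 ] [0.41243154 0.27340015 0.0386186 ] 30.591418976467093
```

Steady push of about 2 N. I continue in small steps until the force jumps.

Emit:
apply_moves --commands '[[[0,0,-0.02,0,0,0],[0,0,-0.02,0,0,0]]]'

```text
clock: 22.05
eef_pos: [509.2, 254.6, 57.7]
tool_rot: [-1.566, 0.003, 0.099]
force: [-1.2, 2.4, 0.2]
width: 30.7
```

Emit:
apply_moves --commands '[[[0,0,-0.02,0,0,0]]]'

```text
clock: 22.13
eef_pos: [509.3, 253.7, 57.7]
tool_rot: [-1.566, 0.003, 0.099]
force: [-1.7, 2.1, -0.4]
width: 30.3
```

```bash
python3 -c "
from h import *
s=readout.read_state();print(s['eef_pos'],np.degrees(s['tool_rot']),s['force'],s['torque'],s['width'])
"
```

```text
[509.33663484 253.6794422   57.67512009] [-89.71729593   0.17132538   5.68693283] [-1.66706863  2.12099556 -0.44212381] [0.35589792 0.30666721 0.00180422] 30.27814219420196
```

Emit:
apply_moves --commands '[[[0,0,-0.02,0,0,0]]]'

```text
clock: 22.22
eef_pos: [509.4, 252.8, 57.7]
tool_rot: [-1.566, 0.003, 0.099]
force: [-1.2, 3.6, 0.7]
width: 30.4
```

Emit:
apply_moves --commands '[[[0,0,-0.02,0,0,0]]]'

```text
clock: 22.3
eef_pos: [509.4, 252.6, 57.7]
tool_rot: [-1.565, 0.003, 0.1]
force: [-1.5, 3.3, 0.7]
width: 30.4
```

```bash
python3 -c "
from h import *
s=readout.read_state();print(s['eef_pos'],np.degrees(s['tool_rot']),s['force'],s['torque'],s['width'])
S=grab('scene','s15.png');s=readout.read_state();print(s['eef_pos'],s['force'])"
```

```text
[509.39472487 252.55209189  57.7407849 ] [-89.6728604    0.17242665   5.70759675] [-1.47118385  3.28117279  0.6940897 ] [ 0.75391203  0.38664143 -0.01304208] 30.444777619059128
[509.44197055 252.43765612  57.77329807] [-1.21050754  3.01192194  0.22447003]
```

Emit:
apply_moves --commands '[[[0,0,-0.03,0,0,0]]]'

```text
clock: 22.43
eef_pos: [509.4, 252.0, 57.8]
tool_rot: [-1.564, 0.003, 0.1]
force: [-2.2, 3.6, -0.7]
width: 30.6
```

Emit:
apply_moves --commands '[[[0,0,-0.03,0,0,0]]]'

```text
clock: 22.52
eef_pos: [509.5, 251.3, 57.9]
tool_rot: [-1.564, 0.003, 0.101]
force: [-2.4, 3.7, 0.5]
width: 30.7
```

```bash
python3 -c "
from h import *
s=readout.read_state();print(s['eef_pos'],np.degrees(s['tool_rot']),s['force'],s['torque'],s['width'])
f=lambda X,Y:(207+(X+.5)/6-.5,292+(Y+.5)/6-.5)
S=grab('scene','s16.png')
cv2.imwrite('pics/c16.png',np.hstack([crop(S['image'],207,292,85,95,6),crop(load('scene')['image'],235,305,45,95,6)]))
"
```

```text
[509.48696135 251.26623859  57.87294174] [-89.59087798   0.16194848   5.76585349] [-2.43505624  3.67935438  0.51682212] [ 0.69517995  0.39902399 -0.03160751] 30.65335255890169
```

The force stepped from 2 to 3.6 N after about 45 mm of travel, which fits about 49 mm on the carriage: the egg is between both jaws and the gauge itself is creeping. Letting go.

Emit:
apply_moves --commands '[[[0,0,0,0,0,0],[0,0,0,0,0,0],[0,0,0,0,0,0],[0,0,0,0,0,0]]]' --claw 52

```text
clock: 22.9
eef_pos: [511.1, 246.9, 57.8]
tool_rot: [-1.568, 0.001, 0.098]
force: [0.6, 0.2, 0.6]
width: 51.8
```

Emit:
apply_moves --commands '[[[0,-0.2,0,0,0,0],[0,-0.6,0,0,0,0],[0,-0.7,0,0,0,0],[0,-0.7,0,0,0,0],[0,-0.7,0,0,0,0],[0,-0.5,0,0,0,0],[0,0,0,0,0,0]]]'

```text
clock: 23.48
eef_pos: [513.9, 241.6, 201.9]
tool_rot: [-1.574, -0.001, 0.092]
force: [0.6, 0.4, -0.1]
width: 52.8
```

```bash
python3 -c "
from h import *
s=readout.read_state();print(s['eef_pos'],np.degrees(s['tool_rot']),s['force'],s['width'],s['qpos'].round(2))"
```

```text
[513.85464654 241.56763093 201.88293415] [-9.01777536e+01 -6.97806092e-02  5.25673662e+00] [ 0.57400871  0.43895132 -0.13829899] 52.7668400105934 [-0.73  0.57  0.37  1.79 -0.26  0.83 -0.15]
```

Emit:
apply_moves --commands '[[[0,0,-0.9,0,0.3,0],[0,0,-0.9,0,0.3,0],[0,0,-0.9,0,0.3,0],[0,0,-0.9,0,0.3,0],[0,0,-0.9,0,0.3,0],[0,0,-0.9,0,0.3,0],[0,0,-0.9,0,0.3,0],[0,0,-0.5,0,0,0]]]'

```text
clock: 24.15
eef_pos: [518.0, -34.7, 203.9]
tool_rot: [-1.569, -0.011, -0.087]
force: [0.0, 0.2, -0.2]
width: 52.1
```

Emit:
apply_moves --commands '[[[0,0,0,0,0,0]]]'

```text
clock: 24.23
eef_pos: [517.1, -41.0, 204.2]
tool_rot: [-1.572, -0.012, -0.096]
force: [1.1, 0.2, 0.6]
width: 52.0
```

```bash
python3 look.py 17; python3 -c "
from h import *
T=load('top');S=load('scene')
a=crop(T['image'],143,220,95,65,5);b=crop(S['image'],207,292,65,95,5)
h=max(a.shape[0],b.shape[0]);a=cv2.copyMakeBorder(a,0,h-a.shape[0],0,0,cv2.BORDER_CONSTANT)
cv2.imwrite('pics/c17.png',np.hstack([a,b]));print(readout.read_state()['eef_pos'])"
```

```text
[517.65745747 -36.23863254 203.89334859]
```

View pics/c17.png

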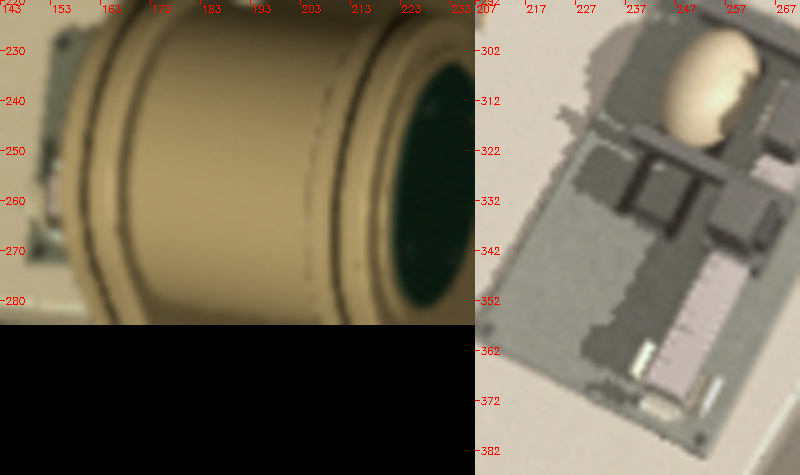

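```bash
python3 -c "
from h import *
S=load('scene');A=cv2.imread('pics/s11.png')[:,:,::-1];B=S['image']
a=np.radians(5.5);ex=np.array([np.cos(a),np.sin(a)]);ey=np.array([-ex[1],ex[0]]);c0=np.array([512.2,193.6])
def rest(p,z):
    q=onplane(S,[p],z)[0];v=q[:2]-c0;return np.array([v@ex,v@ey]).round(1)
up=lambda im:cv2.resize(im,None,fx=8,fy=8,interpolation=cv2.INTER_CUBIC)
# tower displacement
def match(x0,y0,w,h,X0,Y0,W,H):
    r=cv2.matchTemplate(up(B[Y0:Y0+H,X0:X0+W]),up(A[y0:y0+h,x0:x0+w]),cv2.TM_CCOEFF_NORMED);_,s,_,l=cv2.minMaxLoc(r)
    return s,np.array([X0+l[0]/8-x0,Y0+l[1]/8-y0])
s,d=match(246,341,13,14,248,318,30,30);t0=np.array([252.25,347.75]);print('tower',s,d,rest(t0,94),rest(t0+d,94))
s,d=match(262,306,13,18,258,302,22,26);b0=np.array([270.9,315.9]);print('block',s,d,rest(b0,80),rest(b0+d,80))
s,d=match(240,366,10,8,236,362,18,16);e=np.array([244,371.]);print('beamend',s,d,rest(e,44),rest(e+d,44))
# profile at z=50 along y' through jaw line for several x'
g=cv2.cvtColor(B,cv2.COLOR_RGB2GRAY).astype(np.float32)
for xx in (28,82,88):
    ys=np.arange(-70,80,3);P=[np.r_[c0+ex*(xx-2)+ey*y,50] for y in ys];q=proj(S,P).astype(np.float32)
    v=cv2.remap(g,q[:,0].copy(),q[:,1].copy(),cv2.INTER_LINEAR).ravel().astype(int);print(xx,list(zip(ys.tolist(),v.tolist())))
"
```

```text
tower 0.9508712291717529 [  7.5  -14.75] [ -0.6 109.8] [-0.3 64.3]
block 0.6817461848258972 [ 0.625 -0.875] [-3.7  3.6] [-4.2  0.5]
beamend 0.9234323501586914 [ 0.375 -0.375] [ -1.6 168.2] [ -2.  166.8]
28 [(-70, 166), (-67, 166), (-64, 166), (-61, 166), (-58, 156), (-55, 131), (-52, 106), (-49, 102), (-46, 104), (-43, 98), (-40, 80), (-37, 70), (-34, 79), (-31, 87), (-28, 88), (-25, 88), (-22, 88), (-19, 90), (-16, 90), (-13, 89), (-10, 89), (-7, 87), (-4, 88), (-1, 89), (2, 88), (5, 89), (8, 89), (11, 89), (14, 90), (17, 89), (20, 89), (23, 90), (26, 90), (29, 89), (32, 89), (35, 92), (38, 102), (41, 102), (44, 91), (47, 70), (50, 79), (53, 90), (56, 90), (59, 90), (62, 88), (65, 88), (68, 89), (71, 89), (74, 90), (77, 92)]
82 [(-70, 160), (-67, 166), (-64, 166), (-61, 166), (-58, 157), (-55, 131), (-52, 111), (-49, 104), (-46, 103), (-43, 98), (-40, 81), (-37, 71), (-34, 81), (-31, 90), (-28, 91), (-25, 93), (-22, 95), (-19, 95), (-16, 98), (-13, 99), (-10, 101), (-7, 102), (-4, 102), (-1, 102), (2, 100), (5, 99), (8, 98), (11, 96), (14, 92), (17, 91), (20, 91), (23, 91), (26, 89), (29, 89), (32, 89), (35, 90), (38, 105), (41, 105), (44, 91), (47, 72), (50, 81), (53, 100), (56, 120), (59, 106), (62, 92), (65, 91), (68, 91), (71, 91), (74, 90), (77, 90)]
88 [(-70, 156), (-67, 165), (-64, 166), (-61, 165), (-58, 156), (-55, 134), (-52, 117), (-49, 114), (-46, 114), (-43, 103), (-40, 89), (-37, 89), (-34, 90), (-31, 89), (-28, 91), (-25, 91), (-22, 90), (-19, 90), (-16, 90), (-13, 89), (-10, 90), (-7, 90), (-4, 92), (-1, 92), (2, 91), (5, 89), (8, 90), (11, 91), (14, 91), (17, 90), (20, 90), (23, 90), (26, 89), (29, 90), (32, 90), (35, 92), (38, 92), (41, 94), (44, 93), (47, 88), (50, 88), (53, 100), (56, 107), (59, 95), (62, 91), (65, 90), (68, 90), (71, 91), (74, 90), (77, 89)]
```

Emit:
apply_moves --commands '[[[0,0,0,0,0,0],[0,0,0,0,0,0],[0,0,0,0,0,0]]]'

```text
clock: 24.58
eef_pos: [517.9, -31.4, 203.4]
tool_rot: [-1.567, -0.01, -0.085]
force: [-0.1, 0.2, -0.8]
width: 51.9
```

```bash
python3 -c "
from h import *
print(finish_job())"
```

```text
the job is handed in; nothing more can be done
None
```

I gripped the gauge by its block with the jaw still locked, turned it half round, laid it in both saddles and let go. With the release pressed in by about 4 mm, I slid the carriage until the push force rose from 2 to about 3.7 N. Then I let go, moved the arm clear and handed in at about 24.6 s; no verdict was reported.

**Last checks, scene camera only:**
- **Seating:** the beam lies between the saddle lips. It crept 1–3 mm towards its end stop during the slide.
- **Carriage:** the jaw gap measured about 77.5 mm, or about 47.5 mm of carriage travel. The tower-to-block distance gave about 50 mm, and measured travel plus the start estimate gave about 49 mm. They disagree by 2–3 mm but all lie within 46–51.5 mm.
- **Egg:** it lies on its rails between the jaws.

**What disagreed or stayed unchecked:**
- The two cameras disagreed by about 5 mm. I corrected for this using the tool position.
- The arm hid the work from the top camera at the end, so that cross-check was not possible.
- When lowering the gauge, the height stopped about 0.5–0.9 mm above the expected value with no upward force showing. I let go there and did not measure its seated height afterwards.
- Your note says the pane stands between the arm's start and the work, but the arm started on the left. I never had to cross the pane.

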